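Load, log and enclose the extractor carousel

ROBOT

A 6-joint arm with a two-finger parallel gripper is mounted at the origin on the work surface. World frame = base frame: x ahead of the robot, y to its left, z up, the work surface at z = 0. Lengths are in m, angles in rad, forces in N, time in s.
With the tool pointing down it reaches from about 0.35 to 0.975 m from the base axis. Payload 4.9 kg.
Tool frame: the origin (TCP) lies midway between the tips of the shut fingers; the grasp point (between the pads) lies 19 mm behind it; x points along the fingers, z is the direction in which the jaws open and shut, and the axes are right-handed (so a half turn about x gives the same grasp; the last joint's range is limited). The gripper opens to 85 mm and grips with 20 to 120 N. Pads are 22 mm wide; open, the fingers measure 114 mm over their backs; the gripper's body (76 mm by 85 mm) begins 54 mm behind the grasp point. The pads swing forward as they close: fully open they stand 13 mm farther back than shut.
Start: joints at [-1.291, 0.053, 1.613, -0, 1.476, -0.119], TCP at [0.243, -0.576, 0.231] pointing down, gripper open.
Joint ranges: [-3.01, 3.01], [-1.01, 2.22], [0.06, 2.58], [-1.02, 4.17], [0.09, 2.62], [-3.14, 3.14]. Speed limits (rad/s): [2.57, 2.57, 3.14, 3.14, 3.14, 3.14].

INTERFACE

Orientations are given as a unit quaternion [w, x, y, z].
In Python, from plant import state, cams, workorder, nets gives the robot as it stands.
- The arm moves only by the tool play_rows, never from a script. Its argument "motion" is a list of rows, each a list of 3 entries, a list of its own where there are three numbers: the closure, from -1 (fully open) to 1 (shut), then the shift along the world's x, y, z in m, then the turn about the world's z in rad. A call has 1 to 5 rows; each row is the pose to reach, as a shift and turn from the pose commanded when the call began; what a row does not reach only later rows make up. A row lasts 1/10 s, in which the tool goes at most 50 mm and 8.59 degrees, less where a joint would pass 70% of its speed; a pose out of reach is approached as far as the arm can. A call with a gripper value outside its range is refused whole. The fingers move at their own pace and stop on an object; the grip force is fixed at half the most. Time passes only in rows, so rows that repeat a pose let the fingers close. It gives the time, the measured TCP pose, the force and the opening at its end, in the units of the state.
- state(): the state, without advancing time (a new reading comes with each control period).
- cams.grab_frame(name): name is "side" or "top"; returns (picture, depth): 480x640x3 uint8, red, green, blue; 480x640 float32, m along the optical axis (not along the pixel's ray), 0 where there is no reading.
- cams.camera_info(name): a dict with "K" (3x3 intrinsics, pixels), "rvec" (rotation vector, rad) and "tvec" (3), from world to camera coordinates, as OpenCV has them. Camera axes: x right, y down, z forward; pixel columns grow to the right and rows downward; lengths in m; the calibration is good to about 2 mm. A picture is of the moment at which its call begins. camera_info takes no time and is no camera call.
- workorder.job_done(): hands the job in, once; it reports no verdict.
Trained networks look in the newest picture that a camera, given by its name, has taken for a name from the list of things; names that differ only in an ending like _2 or _b are one class to them, and where a whole thing is asked for, a point or a joint stands for the part that bears it (a point fixed in the world has none). Each returns a list of dicts, best first, with "score" (0 to 1); they miss things now and then, are a little off and sometimes report something else, mostly with a low value. They report only what shows in the picture. A call takes as long as a camera call.
- nets.recognise(camera, target): "at" ([x, y, z] in m, in world coordinates, good to about 4 mm: the middle of the surface that is visible of it).
- nets.landmark_of(camera, target): "at" ([x, y, z] in m, in world coordinates, good to about 4 mm: a listed point, or the origin of a listed thing).
The state is a dict: "time": time; "joint_pos": joint angles; "joint_vel": joint speeds; "joint_efforts": joint torques, N m; "tool_pos": TCP position; "tool_rot": TCP orientation; "contact_force": force on the tool from outside, world axes, zero at the start; "ft_torque": the same for the moment, N m; "gripper_width": opening from 0.0 (shut) to 1.0 (fully open).
Only numpy, scipy, OpenCV 4.12 (cv2) and the standard library are available. Lean on these libraries where they do the work, as an engineer would, in place of code of your own. Each camera call takes 0.05 s, during which the arm holds its last target.

TASK

Stand every sample jar in a cup of its own in the four-cup carousel, then lift the carousel by its stem and show all four cups, empty ones too, to the code reader's window one after the other: first the cup at the rim lug, then the rest in counter-clockwise order as counted from above, each level, facing the window squarely at the reading distance and held there for about a second. Then set the carousel down gently on the turntable in the extraction unit's chamber once its half-open clear guard has been slid fully open, and push the guard shut until its latch clicks and holds it. Leave the other things on the bench where they are.

Things in the scene. Friction and masses are not known exactly. Their poses are not given: they have to be found in the camera images.
- jar1: Sample jar 1 of up to four alike (two to four are present; None if absent): amber glass cylinder with a wrap-round white code label and a black screw lid as wide as the glass, 36 mm diameter, 76 mm tall, about 80 g, bottom-heavy. Origin at the centre of its underside, z up its axis. At the start it stands on the grey mat.
- jar2: Sample jar 2 of up to four alike (two to four are present; None if absent): amber glass cylinder with a wrap-round white code label and a black screw lid as wide as the glass, 36 mm diameter, 76 mm tall, about 80 g, bottom-heavy. Origin at the centre of its underside, z up its axis. At the start it stands on the grey mat.
- jar3: Sample jar 3 of up to four alike (two to four are present; None if absent): amber glass cylinder with a wrap-round white code label and a black screw lid as wide as the glass, 36 mm diameter, 76 mm tall, about 80 g, bottom-heavy. Origin at the centre of its underside, z up its axis. At the start it stands on the grey mat.
- jar4: Sample jar 4 of up to four alike (two to four are present; None if absent): amber glass cylinder with a wrap-round white code label and a black screw lid as wide as the glass, 36 mm diameter, 76 mm tall, about 80 g, bottom-heavy. Origin at the centre of its underside, z up its axis. At the start it stands on the grey mat.
- carousel: Loose black carousel, 0.32 kg: disc 148 mm wide, 6 mm thick under the jars; 4 cups, inner 45, outer 49 mm, rims 46 mm up, window outside, centres 50 mm out on its +x (cup 1), +y (2), -x (3), -y (4): counter-clockwise from above. A low bare-metal rim lug out to 85 mm marks cup 1. Round upright stem in the middle, 22 mm wide, top 132 mm up; grip it near the top (jars reach 82 mm). Origin under its middle, z up.
- place1 (a point): Point on the carousel's rim outside cup 1: 74 mm from the middle on its +x axis, 30 mm above the underside (label height, before the cup's window). Goes with the carousel.
- place2 (a point): Point on the carousel's rim outside cup 2: 74 mm from the middle on its +y axis, 30 mm above the underside (label height, before the cup's window). Goes with the carousel.
- place3 (a point): Point on the carousel's rim outside cup 3: 74 mm from the middle on its -x axis, 30 mm above the underside (label height, before the cup's window). Goes with the carousel.
- place4 (a point): Point on the carousel's rim outside cup 4: 74 mm from the middle on its -y axis, 30 mm above the underside (label height, before the cup's window). Goes with the carousel.
- reader: Fixed code reader: grey head 56 x 66 x 56 mm (top at 120 mm) with a dark window, on a steel post with a dark base plate. Origin under the head on the bench; the window is 31 mm out along its -x axis, looks along -x and is centred about 90 mm above the bench.
- focus (a point): Reading point: 60 mm straight out from the reader's window, 87 mm above the bench. A cup is read while its place point is held here (within 3 cm), the cup facing the window squarely (within 15 degrees) and the carousel upright: its underside is then 57 mm above the bench, its middle 74 mm farther out (165 mm along the reader's -x from its origin).
- unit: Fixed white extraction unit; origin on the bench under the middle of its chamber, an open-topped well 190 x 190 mm inside with wall tops at 155 mm. The guard closes towards its +y, opens to -y over a drive housing (220 x 220 mm, 155 mm tall). Rails along both long sides, tops at 170 mm. At the +y end (y 110 to 126 mm) a stop rail, 172 mm tall, with a small spring ejector pin.
- turntable (a point): Centre of the top face of the round steel turntable (170 mm diameter, does not turn by itself) on the chamber floor, 12 mm above the bench. The carousel goes here, its middle within 3 cm of this point, any way round, standing flat.
- guard (a joint): Clear guard in an aluminium frame, metres open along the unit's -y: 0 = shut and latched, 0.205 = fully open; the carousel passes above 0.19. Starts part open. 0.45 kg, 1.2 N of friction: stays where left, but in the last 10 mm an ejector pushes it open again (3 to 5 N) unless latched. The latch catches at about 0, stop at -0.003. Pushing home takes 6 to 8 N. Top face at 166 mm.
- guard_handle (a point): Middle of the guard's handle bar, 196 mm above the bench: a dark round bar, 12 mm diameter, 90 mm long along the unit's x (across the sliding direction), with 24 mm free below it over the guard, on a post at either end. Moves with the guard; 35 mm behind its leading (+y) edge.
- latch (a joint): Spring latch bolt (brass roller) in the top of the drive housing beside the chamber: metres pressed down. The guard's frame keeps it pressed down (about 0.007) while the guard is open; when the guard is pushed home the bolt springs up to 0 behind the guard's rear edge with a click and then holds the guard shut.
- mat: Fixed grey mat, 190 x 190 mm, 3 mm thick, on which the jars stand. Origin at the centre of its underside.
- reagent: Bystander, leave alone: amber reagent bottle, 68 mm diameter, 150 mm tall. Origin under its centre.
- beaker: Bystander, leave alone: glass beaker, 66 mm diameter, 85 mm tall. Origin under its centre.
- spatula: Bystander, leave alone: steel spatula lying flat, 150 mm long along its x.
- marker: Bystander, leave alone: black marker pen lying down, 120 mm long along its x.
- stopper: Bystander, leave alone: cork stopper, 38 mm diameter, 28 mm tall.
- capbox: Bystander, leave alone: white open box 80 x 60 x 30 mm.
- weight: Bystander, leave alone: brass balance weight, 30 mm diameter, 45 mm tall.

How it is judged:
By the outcome, as a careful person would: the job done as asked, in the order asked, and still so for the second after the job is handed in, with the robot touching nothing.
Of jar1, jar2, jar3, jar4 only 2 to 4 are there at a start; the rules pass over those that are not, and their reading is None.
At some moment in a run one of jar1, jar2, jar3, jar4, carousel may be knocked a few centimetres aside while the robot is not near it.
It also fails if it takes over 210 s, if anything falls off the work surface, if the arm or the gripper's body presses on something with over 40 N, if the wrist force passes 120 N, or if a joint passes its speed limit or range.

## Working session

There is one attempt and no reset: what is moved stays moved. The work goes in short steps, Python scripts to look and compute and a tool call to move; the robot and the scene stay as the last step left them, time stands still between calls to the robot, and variables do not carry over. Pictures are saved under pics/ and viewed, and the job is handed in when it is done.

Besides the shell and the picture viewer there is one more tool, called after ">>>" as name([rows], argument=value, ...), one row to a line, values as JSON. play_rows: Moves the arm, as the interface text tells. Its arguments: {"type":"object","properties":{"motion":{"type":"array","items":{"type":"array"}}},"required":["motion"]}

```bash
ls; mkdir -p pics; python3 - <<'E'
from plant import state, cams, nets
import cv2
print(state())
for n in ("side","top"):
    p,d=cams.grab_frame(n); cv2.imwrite(f"pics/{n}0.png",p[:,:,::-1]); i=cams.camera_info(n); print(n,i)
E
```

```text
pics
{'time': 0.0, 'joint_pos': array([-1.29100402e+00,  5.33279696e-02,  1.61428766e+00, -1.17334061e-05,
        1.47599671e+00, -1.19030382e-01]), 'joint_vel': array([-0.00120287,  0.00117289, -0.00054801,  0.0028348 ,  0.00245128,
        0.00033575]), 'joint_efforts': array([ 3.26928875e-04, -3.93688273e+01, -3.70173562e+01,  1.18792195e-05,
        7.08751773e-03,  1.35778237e-05]), 'tool_pos': array([ 0.2425161 , -0.57535804,  0.23008472]), 'tool_rot': array([ 0.58859128,  0.39150456,  0.58968429, -0.39058536]), 'contact_force': array([-0.27855184, -0.27675799, -0.31036433]), 'ft_torque': array([0.00469429, 0.01457058, 0.00647764]), 'gripper_width': 0.9997418344705109}
side {'K': array([[533.8044569 ,   0.        , 320.19788895],
       [  0.        , 533.8044569 , 233.42482284],
       [  0.        ,   0.        ,   1.        ]]), 'rvec': array([ 0.51891135, -2.72707846,  1.09152467]), 'tvec': array([0.56683721, 0.1632353 , 0.95117096])}
top {'K': array([[623.7217388 ,   0.        , 320.68466136],
       [  0.        , 623.7217388 , 238.14205281],
       [  0.        ,   0.        ,   1.        ]]), 'rvec': array([ 2.1672799 , -2.18134778,  0.06847523]), 'tvec': array([0.10741337, 0.54500381, 1.49060679])}
```

View pics/top0.png

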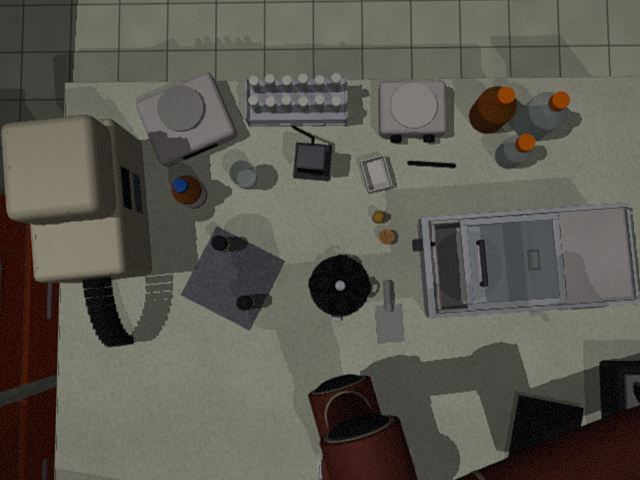

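View pics/side0.png

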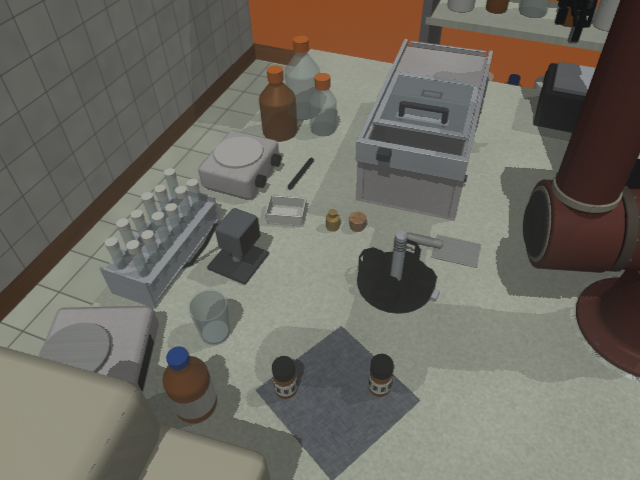

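```bash
cat > h.py <<'E'
from plant import state, cams, nets
import numpy as np, cv2
from scipy.spatial.transform import Rotation as R
def info(n):
    i=cams.camera_info(n); return np.array(i["K"]),cv2.Rodrigues(np.array(i["rvec"],float))[0],np.array(i["tvec"],float)
def grab(n,f=None):
    p,d=cams.grab_frame(n)
    if f: cv2.imwrite("pics/"+f,p[:,:,::-1])
    return p,d
def world(n,u,v,d):
    K,Rm,t=info(n); x=np.stack([(u-K[0,2])/K[0,0]*d,(v-K[1,2])/K[1,1]*d,d],-1)
    return (x-t)@Rm
def cloud(n,d):
    v,u=np.mgrid[:480,:640]; return world(n,u.astype(float),v.astype(float),d)
def at_z(n,u,v,z):
    K,Rm,t=info(n); r=np.array([(u-K[0,2])/K[0,0],(v-K[1,2])/K[1,1],1])@Rm; c=-t@Rm
    return c+r*(z-c[2])/r[2]
def proj(n,P):
    i=cams.camera_info(n); return cv2.projectPoints(np.array(P,float).reshape(-1,1,3),np.array(i["rvec"],float),np.array(i["tvec"],float),np.array(i["K"]),None)[0][:,0]
E
python3 - <<'E'
from h import *
for n in ("side","top"):
  for t in ["jar1","carousel","reader","unit","guard_handle","mat","place1","focus","turntable"]:
    r=nets.landmark_of(n,t)
    print(n,t,[(np.round(q["at"],4).tolist(),round(q["score"],2)) for q in r][:5])
print(state()["time"])
E
```

```text
side jar1 [([0.3957, 0.2879, -0.0009], 0.7), ([0.5327, 0.3439, -0.0008], 0.64)]
side carousel [([0.4336, 0.0651, 0.002], 0.82), ([0.4801, -0.2435, 0.2004], 0.33), ([0.5515, -0.0586, -0.0007], 0.29)]
side reader [([0.7281, 0.1211, 0.0033], 0.97)]
side unit [([0.4762, -0.2472, -0.0009], 0.96)]
side guard_handle [([0.4803, -0.2454, 0.1968], 0.94)]
side mat [([0.4513, 0.3176, 0.0077], 0.64)]
side place1 [([0.4266, -0.0107, 0.0291], 0.94), ([0.5061, 0.0557, 0.0308], 0.83), ([0.355, 0.0642, 0.0295], 0.82), ([0.4458, 0.1358, 0.0284], 0.78), ([0.4812, -0.2449, 0.1986], 0.38)]
side focus [([0.6386, 0.1317, 0.0888], 0.86), ([0.3678, -0.0614, 0.0015], 0.17)]
side turntable [([0.6602, 0.4217, 0.0002], 0.49)]
top jar1 [([0.3929, 0.2828, 0.0088], 0.8), ([0.7062, -0.0281, 0.0032], 0.73), ([0.7276, 0.1224, 0.0035], 0.34)]
top carousel [([0.5487, -0.0547, -0.0021], 0.71), ([0.4331, 0.0591, -0.0044], 0.61), ([0.7058, -0.0262, 0.0014], 0.25)]
top reader [([0.7279, 0.1216, 0.0041], 0.55)]
top unit [([0.4779, -0.2503, 0.0021], 0.97)]
top guard_handle [([0.3673, -0.0611, -0.0028], 0.74), ([0.4771, -0.2476, 0.195], 0.63)]
top mat [([0.4549, 0.3241, 0.0018], 0.75)]
top place1 [([0.4415, 0.1293, 0.0285], 0.92), ([0.5104, 0.0496, 0.0331], 0.84), ([0.4269, -0.0119, 0.0273], 0.79), ([0.3582, 0.0673, 0.0264], 0.65), ([0.478, -0.2477, 0.0105], 0.37)]
top focus []
top turntable [([0.4769, -0.2439, 0.0097], 0.59)]
1.0
```

```bash
python3 - <<'E'
from h import *
p,d=grab("top"); q,e=grab("side")
np.savez("f0.npz",p=p,d=d,q=q,e=e)
a=cv2.resize(p[200:360,280:440],(600,600),interpolation=2)[:,:,::-1]
b=cv2.resize(q[210:330,330:490],(800,600),interpolation=2)[:,:,::-1]
cv2.imwrite("pics/a.png",a);cv2.imwrite("pics/b.png",b)
C=cloud("top",d);S=cloud("side",e)
for u,v in [(340,286),(388,285),(388,295),(388,305),(389,323),(372,287),(336,315),(220,243),(244,302),(485,262),(313,160)]: print((u,v),C[v,u].round(4))
for u,v in [(401,240),(420,241),(437,243),(455,250),(434,295)]: print("s",(u,v),S[v,u].round(4))
E
```

```text
(340, 286) [0.4295 0.0597 0.1319]
(388, 285) [ 0.4314 -0.0579  0.0183]
(388, 295) [ 0.4074 -0.0575  0.0181]
(388, 305) [ 0.3834 -0.0571  0.0192]
(389, 323) [ 0.3392 -0.0609 -0.0026]
(372, 287) [ 0.4268 -0.0204  0.0014]
(336, 315) [0.3598 0.0681 0.0105]
(220, 243) [0.5314 0.3382 0.0811]
(244, 302) [0.394  0.2814 0.0821]
(485, 262) [ 0.4785 -0.2478  0.1988]
(313, 160) [0.717  0.1189 0.1232]
s (401, 240) [0.4282 0.0723 0.1298]
s (420, 241) [ 0.4117 -0.0466  0.0147]
s (437, 243) [ 0.3786 -0.0556  0.0125]
s (455, 250) [ 0.3411 -0.0595  0.0022]
s (434, 295) [0.3531 0.0754 0.0125]
```

View pics/a.png

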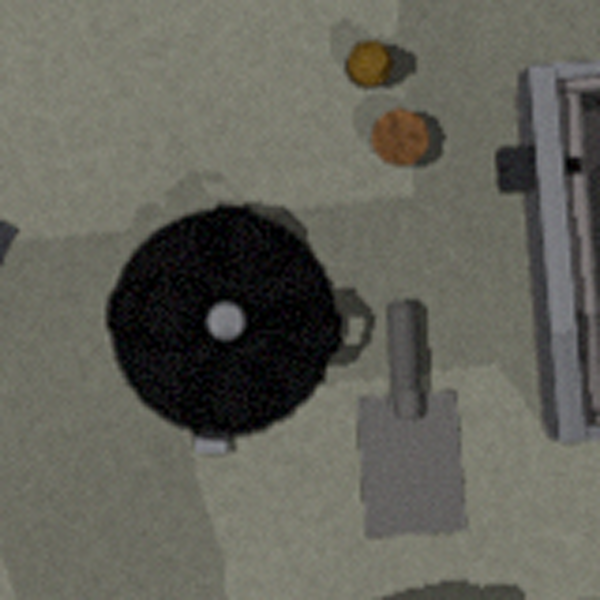

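View pics/b.png

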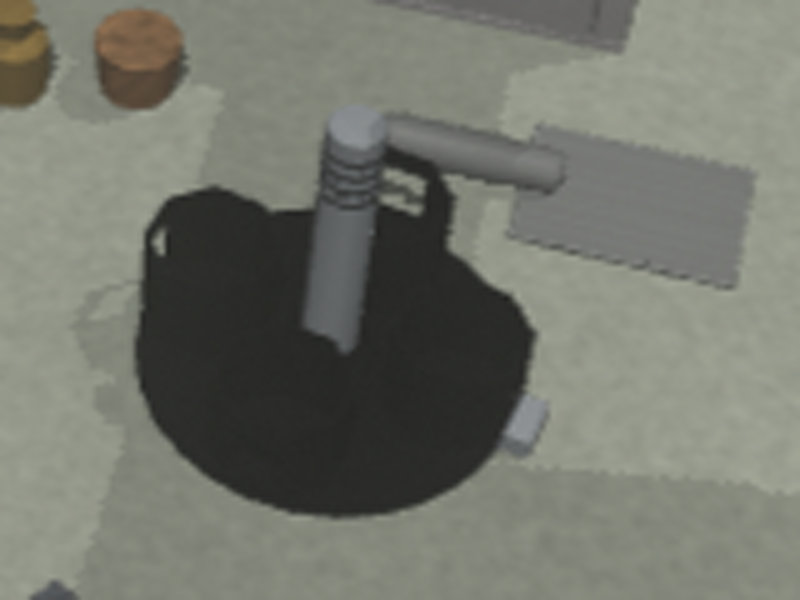

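```bash
python3 - <<'E'
from h import *
s=state();M=R.from_quat(np.roll(s["tool_rot"],-1)).as_matrix();print(M.round(3))
f=np.load("f0.npz");C=cloud("top",f["d"])
def box(n,m):
    P=C[m][:,:2].astype(np.float32); r=cv2.minAreaRect(P); print(n,len(P),P.mean(0).round(4),[np.round(x,4) for x in r], cv2.boxPoints(r).round(3).tolist())
    return r
z=C[:,:,2];x=C[:,:,0];y=C[:,:,1];ok=f["d"]>0
box("handle",ok&(z>.188)&(z<.21)&(abs(x-.478)<.08)&(abs(y+.246)<.05))
box("unit>.14",ok&(z>.145)&(z<.21)&(y<-.08)&(y>-.7)&(x>.33)&(x<.62))
box("readerhead",ok&(z>.11)&(z<.13)&(abs(x-.72)<.08)&(abs(y-.12)<.08))
for c in [(.531,.338),(.394,.282)]:
    r=box("jar",ok&(z>.07)&(z<.09)&(np.hypot(x-c[0],y-c[1])<.04))
m=ok&(z>.12)&(z<.14)&(np.hypot(x-.43,y-.06)<.03);box("stem",m)
m=ok&(z>.003)&(z<.06)&(np.hypot(x-.433,y-.06)<.1)&(f["p"].max(-1)<40)
box("disc",m)
print([np.histogram(z[m],bins=[0,.01,.02,.03,.04,.05])])
E
```

```text
[[ 0.     0.922  0.388]
 [-0.     0.388 -0.922]
 [-1.     0.     0.   ]]
handle 276 [ 0.4763 -0.2428] [array([ 0.4767, -0.2439]), array([0.0986, 0.0142]), np.float64(3.2015)] [[0.4269999861717224, -0.23999999463558197], [0.42800000309944153, -0.2540000081062317], [0.5260000228881836, -0.24799999594688416], [0.5260000228881836, -0.23399999737739563]]
unit>.14 19319 [ 0.4844 -0.3685] [array([ 0.483 , -0.3412]), array([0.2202, 0.4797]), np.float64(3.6137)] [[0.3580000102519989, -0.10899999737739563], [0.3880000114440918, -0.5870000123977661], [0.6079999804496765, -0.5740000009536743], [0.578000009059906, -0.0949999988079071]]
readerhead 694 [0.7239 0.1249] [array([0.7248, 0.1253]), array([0.066 , 0.0583]), np.float64(84.6958)] [[0.6930000185966492, 0.0949999988079071], [0.7509999871253967, 0.09000000357627869], [0.7570000290870667, 0.1550000011920929], [0.6990000009536743, 0.16099999845027924]]
jar 190 [0.5317 0.3424] [array([0.5322, 0.3424]), array([0.0339, 0.0347]), np.float64(37.556)] [[0.5080000162124634, 0.34599998593330383], [0.5289999842643738, 0.3179999887943268], [0.55599999427
[... 247 characters left out ...]
99999237060547, 0.3009999990463257], [0.375, 0.3019999861717224]]
stem 80 [0.4307 0.0606] [array([0.4307, 0.0607]), array([0.0203, 0.0201]), np.float64(89.5432)] [[0.42100000381469727, 0.050999999046325684], [0.4410000145435333, 0.050999999046325684], [0.4410000145435333, 0.07100000232458115], [0.42100000381469727, 0.07100000232458115]]
disc 2360 [0.431  0.0599] [array([0.4318, 0.0596]), array([0.1428, 0.1447]), np.float64(44.0619)] [[0.33000001311302185, 0.06199999898672104], [0.4309999942779541, -0.041999999433755875], [0.5329999923706055, 0.05700000002980232], [0.43299999833106995, 0.16099999845027924]]
[(array([1704,  409,   17,   23,  188]), array([0.  , 0.01, 0.02, 0.03, 0.04, 0.05]))]
```

>>> play_rows([
  [-1, [0.02, 0.03, 0.03], -0.1],
  [-1, [0.05, 0.07, 0.03], -0.2],
  [-1, [0.075, 0.11, 0.03], -0.335],
  [-1, [0.1, 0.15, 0.03], -0.335],
  [-1, [0.13, 0.19, 0.03], -0.335],
])

```text
time: 1.6
tool_pos: [0.3732, -0.3844, 0.2616]
tool_rot: [0.516, 0.484, 0.515, -0.484]
contact_force: [0.2, -0.6, -0.5]
gripper_width: 0.999
```

>>> play_rows([
  [-1, [0.03, 0.04, 0], 0],
  [-1, [0.06, 0.08, 0], 0],
  [-1, [0.085, 0.11, 0], 0],
  [-1, [0.104, 0.141, 0], 0],
  [-1, [0.104, 0.141, 0], 0],
])

```text
time: 2.1
tool_pos: [0.4784, -0.2417, 0.2615]
tool_rot: [0.517, 0.483, 0.517, -0.482]
contact_force: [-0.6, -0.2, -1.1]
gripper_width: 1.0
```

>>> play_rows([
  [-1, [0, -0.002, -0.04], 0],
  [-1, [0, -0.002, -0.076], 0],
  [-1, [0, -0.002, -0.076], 0],
  [1, [0, -0.002, -0.076], 0],
  [1, [0, -0.002, -0.076], 0],
])

```text
time: 2.6
tool_pos: [0.4776, -0.2481, 0.188]
tool_rot: [0.517, 0.484, 0.514, -0.484]
contact_force: [-0.1, 0.1, 0.2]
gripper_width: 0.692
```

>>> play_rows([
  [1, [0, 0, 0], 0],
  [1, [0, 0, 0], 0],
  [1, [0, 0, 0], 0],
  [1, [0, 0, 0], 0],
  [1, [0, 0, 0], 0],
])

```text
time: 3.1
tool_pos: [0.4772, -0.2471, 0.1867]
tool_rot: [0.516, 0.484, 0.515, -0.484]
contact_force: [-0.4, 2.5, 5.2]
gripper_width: 0.113
```

>>> play_rows([
  [1, [0.001, -0.015, 0], 0],
  [1, [0.003, -0.04, 0], 0],
  [1, [0.004, -0.065, 0], 0],
  [1, [0.006, -0.09, 0], 0],
  [1, [0.007, -0.11, 0], 0],
])

```text
time: 3.6
tool_pos: [0.4842, -0.3575, 0.1867]
tool_rot: [0.516, 0.484, 0.516, -0.483]
contact_force: [-0.8, 4.8, 7.0]
gripper_width: 0.112
```

>>> play_rows([
  [1, [0.0005, -0.007, 0], 0],
  [1, [0.001, -0.013, 0], 0],
  [1, [0.001, -0.018, 0], 0],
  [1, [0.001, -0.018, 0], 0],
])

```text
time: 4.0
tool_pos: [0.4853, -0.3759, 0.1867]
tool_rot: [0.516, 0.484, 0.515, -0.484]
contact_force: [-0.4, 0.1, 5.4]
gripper_width: 0.112
```

Continue to the stop.

>>> play_rows([
  [1, [0, -0.004, 0], 0],
  [1, [0.0005, -0.008, 0], 0],
  [1, [0.0005, -0.008, 0], 0],
])

```text
time: 4.3
tool_pos: [0.4856, -0.3799, 0.1867]
tool_rot: [0.514, 0.485, 0.518, -0.482]
contact_force: [-2.8, 12.9, 10.9]
gripper_width: 0.111
```

```bash
python3 - <<'E'
from h import *
grab("top","t1.png");grab("side","s1.png")
print(state()["contact_force"])
E
```

```text
[-1.61291758 12.29466399 10.25513505]
```

View pics/s1.png

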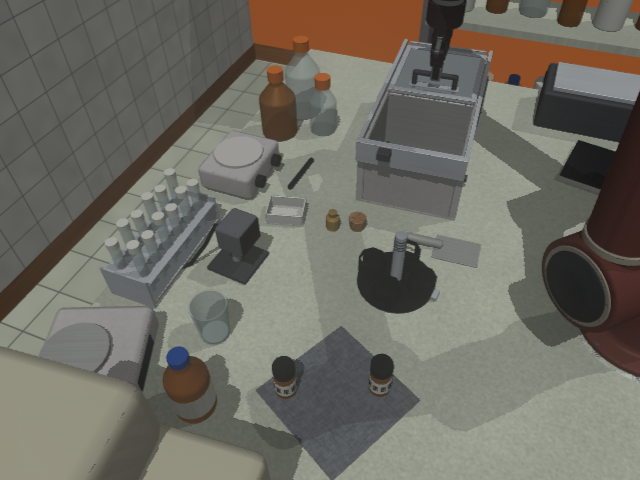

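>>> play_rows([
  [1, [0, 0.004, 0], 0],
  [-1, [0, 0.004, 0], 0],
  [-1, [0, 0.004, 0], 0],
  [-1, [0, 0.004, 0], 0],
  [-1, [0, 0.004, 0], 0],
])

```text
time: 4.9
tool_pos: [0.485, -0.3789, 0.1847]
tool_rot: [0.515, 0.484, 0.516, -0.484]
contact_force: [-0.2, 0.7, -0.1]
gripper_width: 0.79
```

>>> play_rows([
  [-1, [0, 0, 0], 0],
  [-1, [0, 0, 0.03], 0],
  [-1, [0, 0.03, 0.07], 0],
  [-1, [0, 0.07, 0.08], 0],
  [-1, [0, 0.115, 0.08], 0],
])

```text
time: 5.4
tool_pos: [0.4862, -0.2643, 0.2689]
tool_rot: [0.517, 0.485, 0.513, -0.484]
contact_force: [0.3, 0.2, 0.3]
gripper_width: 1.002
```

>>> play_rows([
  [-1, [-0.008, 0.048, 0], -0.08],
  [-1, [-0.016, 0.096, 0], -0.158],
  [-1, [-0.024, 0.144, 0], -0.158],
  [-1, [-0.032, 0.19, 0], -0.158],
  [-1, [-0.04, 0.236, 0], -0.158],
])

```text
time: 5.9
tool_pos: [0.4445, -0.0263, 0.2654]
tool_rot: [0.476, 0.523, 0.476, -0.523]
contact_force: [0.8, -0.3, 1.2]
gripper_width: 0.998
```

>>> play_rows([
  [-1, [-0.008, 0.046, 0], 0],
  [-1, [-0.016, 0.092, 0], 0],
  [-1, [-0.024, 0.14, 0], 0],
  [-1, [-0.032, 0.186, 0], 0],
  [-1, [-0.04, 0.232, 0], 0],
])

```text
time: 6.4
tool_pos: [0.4045, 0.2059, 0.2656]
tool_rot: [0.476, 0.523, 0.476, -0.523]
contact_force: [0.5, 0.8, 0.2]
gripper_width: 0.997
```

```bash
cat > m.py <<'E'
from h import *
def measure(name=None):
    p,d=grab("top",name and "t"+name); q,e=grab("side",name and "s"+name)
    C=cloud("top",d);z=C[:,:,2];ok=d>0
    n,l,st,ce=cv2.connectedComponentsWithStats((ok&(z>.065)&(z<.095)&(p.max(-1)<70)).astype(np.uint8))
    for i in range(1,n):
        if 80<st[i,4]<400:
            P=C[l==i]; r=cv2.minEnclosingCircle(P[:,:2].astype(np.float32)); print("jar?",ce[i].round(),st[i,4],P.mean(0).round(4),np.round(r[0],4),round(r[1],4))
    n,l,st,ce=cv2.connectedComponentsWithStats((ok&(z>.12)&(z<.14)&(C[:,:,0]<.62)&(C[:,:,1]>-.1)).astype(np.uint8))
    for i in range(1,n):
        if 40<st[i,4]<200: print("stem?",ce[i].round(),st[i,4],C[l==i].mean(0).round(4))
    for c in ("top","side"):
        for t in ("jar1","place1","carousel"):
            print(c,t,[(np.round(x["at"],4).tolist(),round(x["score"],2)) for x in nets.landmark_of(c,t) if x["score"]>.5])
    s=state();print(s["time"],s["tool_pos"].round(4))
E
python3 -c "
from m import *
measure('2.png')"
```

```text
jar? [484. 118.] 169 [ 0.8219 -0.2848  0.0796] [ 0.8415 -0.3025] 0.0438
jar? [530. 126.] 183 [ 0.8036 -0.3918  0.0794] [ 0.8215 -0.4113] 0.0437
jar? [508. 157.] 87 [ 0.7289 -0.3392  0.0749] [ 0.7389 -0.3498] 0.0309
jar? [195. 195.] 130 [0.6436 0.3977 0.0819] [0.6546 0.415 ] 0.0338
jar? [512. 260.] 342 [ 0.4867 -0.3399  0.0803] [ 0.4815 -0.3132] 0.0982
jar? [219. 243.] 193 [0.5315 0.3421 0.0787] [0.5325 0.3428] 0.0182
jar? [362. 453.] 268 [0.0517 0.0114 0.0792] [0.0201 0.0053] 0.0638
stem? [135. 240.] 188 [0.5361 0.5232 0.1301]
stem? [340. 286.] 81 [0.4305 0.0606 0.1311]
stem? [113. 333.] 169 [0.3283 0.569  0.1297]
stem? [362. 458.] 119 [0.0534 0.0148 0.1297]
top jar1 [([0.5312, 0.344, 0.0009], 0.69), ([0.7056, -0.0286, 0.0003], 0.56)]
top place1 [([0.3591, 0.068, 0.0271], 0.97), ([0.4283, -0.0124, 0.029], 0.9), ([0.5115, 0.0519, 0.0341], 0.64)]
top carousel [([0.432, 0.061, -0.0024], 0.8)]
side jar1 [([0.5341, 0.3418, -0.0012], 0.84), ([0.3931, 0.2894, 0.0051], 0.74)]
side place1 [([0.3577, 0.0691, 0.028], 0.94), ([0.4228, -0.0117, 0.0302], 0.9), ([0.4435, 0.1349, 0.0296], 0.7), ([0.3687, -0.0618, -0.0009], 0.7), ([0.507, 0.0563, 0.0305], 0.58)]
side carousel [([0.4326, 0.0661, 0.0013], 0.65)]
6.8 [0.4056 0.2029 0.2653]
```

View pics/s2.png

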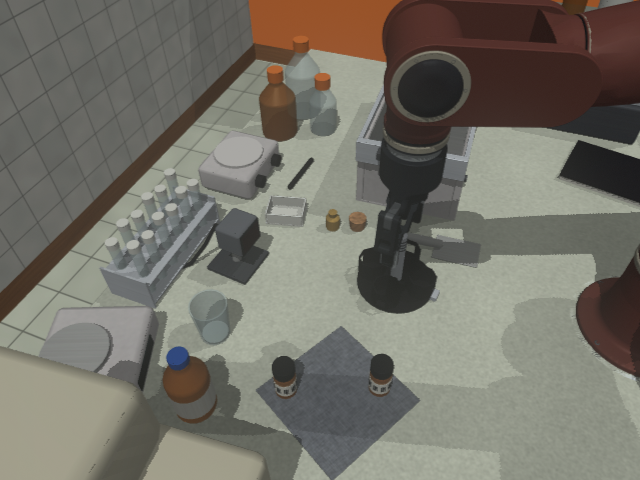

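>>> play_rows([
  [-1, [-0.006, 0.04, -0.02], 0],
  [-1, [-0.0125, 0.081, -0.06], 0],
  [-1, [-0.0125, 0.081, -0.11], 0],
  [-1, [-0.0125, 0.081, -0.16], 0],
  [-1, [-0.0125, 0.081, -0.206], 0],
])

```text
time: 7.3
tool_pos: [0.3934, 0.2844, 0.0595]
tool_rot: [0.476, 0.524, 0.475, -0.523]
contact_force: [0.5, -0.1, -0.5]
gripper_width: 0.999
```

>>> play_rows([
  [0, [0, 0, 0], 0],
  [1, [0, 0, 0], 0],
  [1, [0, 0, 0], 0],
  [1, [0, 0, 0], 0],
  [1, [0, 0, 0], 0],
])

```text
time: 7.8
tool_pos: [0.3956, 0.2861, 0.0651]
tool_rot: [0.477, 0.525, 0.475, -0.521]
contact_force: [0.2, -1.0, 7.0]
gripper_width: 0.397
```

>>> play_rows([
  [1, [0, 0, 0], 0],
  [1, [0, 0, 0], 0],
])

```text
time: 8.0
tool_pos: [0.3956, 0.2862, 0.0651]
tool_rot: [0.477, 0.525, 0.475, -0.521]
contact_force: [0.1, -1.2, 7.1]
gripper_width: 0.392
```

```bash
python3 -c "
from h import *
grab('top','t3.png');p,d=grab('side');cv2.imwrite('pics/s3.png',cv2.resize(p[250:460,240:520],(800,600))[:,:,::-1])"
```

```text
(no output)
```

View pics/s3.png

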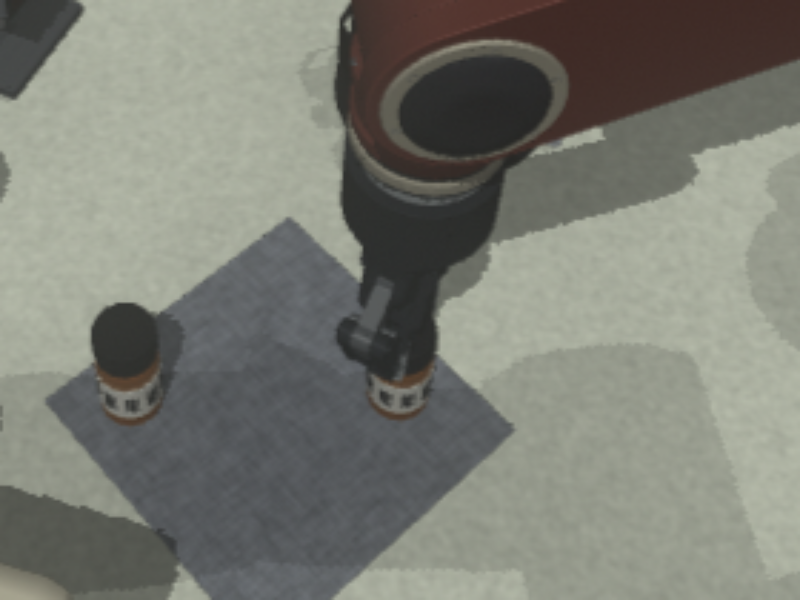

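>>> play_rows([
  [1, [0, 0, 0.03], 0],
  [1, [0, 0, 0.07], 0],
  [1, [0, 0, 0.11], 0],
  [1, [0, 0, 0.11], 0],
])

```text
time: 8.5
tool_pos: [0.3969, 0.2873, 0.1801]
tool_rot: [0.477, 0.528, 0.474, -0.517]
contact_force: [1.0, 0.1, 0.4]
gripper_width: 0.394
```

```bash
python3 - <<'E'
from h import *
q,e=grab('side');cv2.imwrite('pics/s4.png',cv2.resize(q[200:410,240:520],(800,600))[:,:,::-1])
p,d=grab('top');cv2.imwrite('pics/t4.png',cv2.resize(p[230:350,170:330],(800,600))[:,:,::-1])
np.savez("f4.npz",p=p,d=d,q=q,e=e);print(state())
E
```

```text
{'time': 8.6, 'joint_pos': array([ 4.74348190e-01, -2.49729378e-01,  1.99132890e+00,  6.73938408e-05,
        1.39452691e+00,  2.13939493e+00]), 'joint_vel': array([ 0.00047986,  0.0371159 ,  0.05749409, -0.00142168,  0.00130409,
       -0.00043275]), 'joint_efforts': array([ 2.49691526e-03, -2.72067493e+01, -3.84273434e+01,  1.36937379e-03,
       -5.44653134e-02, -6.26333826e-05]), 'tool_pos': array([0.39390874, 0.28568173, 0.17370245]), 'tool_rot': array([ 0.47636771,  0.5248714 ,  0.4754047 , -0.5211278 ]), 'contact_force': array([ 0.13546844,  0.28759138, -1.65113459]), 'ft_torque': array([ 0.00906644,  0.02281027, -0.0255021 ]), 'gripper_width': 0.39286585203262353}
```

View pics/s4.png

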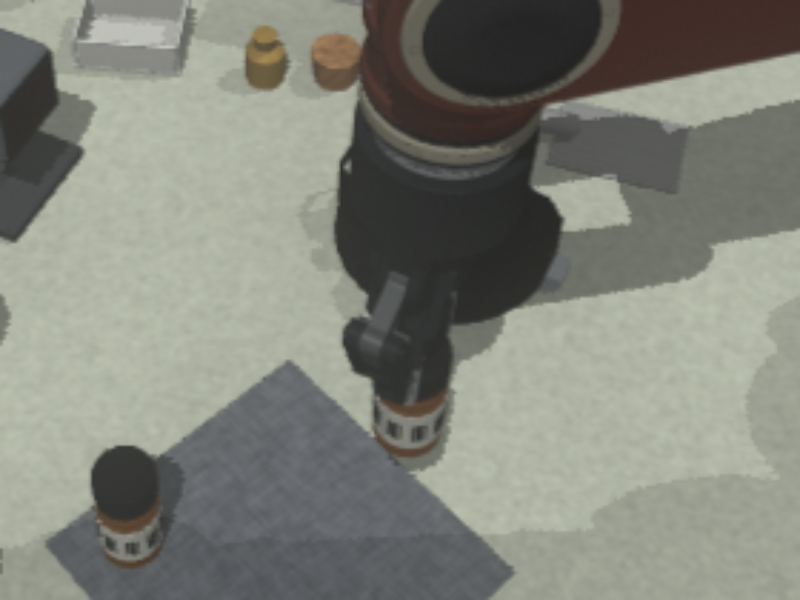

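View pics/t4.png

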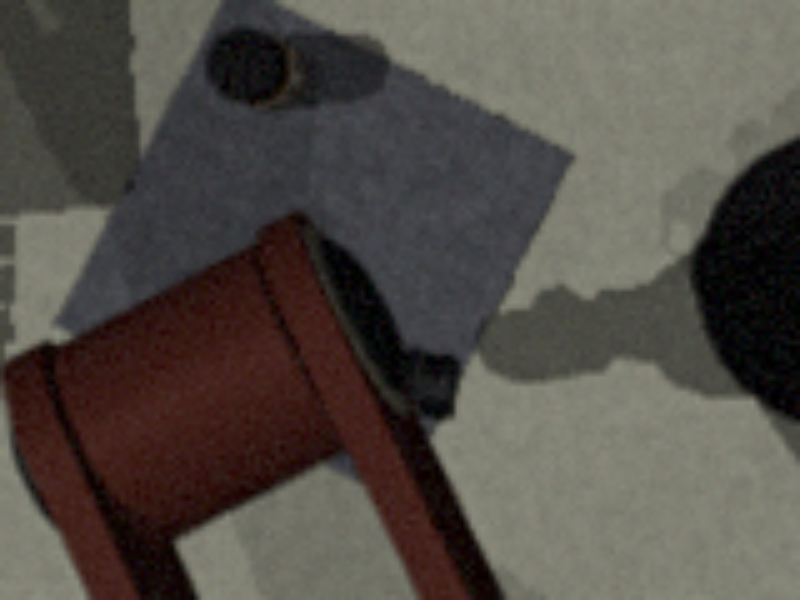

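```bash
cat > fit.py <<'E'
from h import *
from scipy.optimize import least_squares
def fitjar(cam,q,e,u,v,w=14):
    C=cloud(cam,e)[v-w:v+w,u-w:u+w].reshape(-1,3)
    c0=C[np.argmin(np.abs(C-np.median(C,0)).sum(1))]
    C=C[np.linalg.norm(C-c0,axis=1)<.03]
    f=lambda c:np.hypot(C[:,0]-c[0],C[:,1]-c[1])-.018
    r=least_squares(f,c0[:2]+np.array([-.01,-.01]),loss="soft_l1",f_scale=.002)
    return r.x.round(4),np.abs(r.fun).mean().round(4),len(C),C[:,2].min().round(4),C[:,2].max().round(4)
if __name__=="__main__":
    f=np.load("f4.npz");print(fitjar("side",f["q"],f["e"],383,346,9))
    f0=np.load("f0.npz");print(fitjar("side",f0["q"],f0["e"],380,385,8),fitjar("side",f0["q"],f0["e"],285,385,8))
E
python3 fit.py
```

```text
(array([0.3945, 0.2874]), np.float64(0.0007), 270, np.float64(0.131), np.float64(0.1862))
(array([0.3928, 0.2841]), np.float64(0.0007), 252, np.float64(0.0134), np.float64(0.0683)) (array([0.5334, 0.3432]), np.float64(0.0007), 253, np.float64(0.0209), np.float64(0.0751))
```

```bash
python3 - <<'E'
from h import *
from scipy.optimize import least_squares
f0=np.load("f0.npz")
for cam,e in (("side",f0["e"]),("top",f0["d"])):
    C=cloud(cam,e).reshape(-1,3); m=(np.hypot(C[:,0]-.432,C[:,1]-.06)<.025)&(C[:,2]>.06)&(C[:,2]<(.125 if cam=="side" else .14));C=C[m]
    r=least_squares(lambda c:np.hypot(C[:,0]-c[0],C[:,1]-c[1])-.011,[.432,.06],loss="soft_l1",f_scale=.002);print(cam,r.x,len(C),C.mean(0))
# rim points z~0.046 with top
C=cloud("top",f0["d"]).reshape(-1,3);m=(np.hypot(C[:,0]-.432,C[:,1]-.06)<.09)&(C[:,2]>.041)&(C[:,2]<.055);C=C[m];print(len(C))
def res(p):
    cx,cy,th=p; best=None
    D=[]
    for k in range(4):
        a=th+k*np.pi/2; D.append(np.abs(np.hypot(C[:,0]-cx-.05*np.cos(a),C[:,1]-cy-.05*np.sin(a))-.0235))
    return np.min(D,0)
for th in (2.9,3.0,3.1):
    r=least_squares(res,[.432,.06,th],loss="soft_l1",f_scale=.003);print(r.x,np.degrees(r.x[2]),r.cost)
# lug
p=f0["p"];C=cloud("top",f0["d"]);hsv=p.max(-1)
m=(np.hypot(C[:,:,0]-.358,C[:,:,1]-.07)<.025)&(C[:,:,2]>.005)&(hsv>130);print(m.sum(),C[m].mean(0))
C=cloud("side",f0["e"]);m=(np.hypot(C[:,:,0]-.354,C[:,:,1]-.07)<.025)&(C[:,:,2]>.004)&(f0["q"].max(-1)>130);print(m.sum(),C[m].mean(0))
E
```

```text
side [0.43111462 0.06040064] 298 [0.42959712 0.06882185 0.09423182]
top [0.43021189 0.06058355] 81 [0.43059251 0.06063252 0.13055111]
220
[0.43039544 0.06060536 3.03923906] 174.13557107946724 0.0001089456885086122
[0.43039545 0.06060536 3.03923908] 174.13557234630588 0.00010894568850764819
[0.43039544 0.06060536 3.03923909] 174.13557259867414 0.0001089456885076562
9 [0.35128249 0.06762422 0.01115123]
45 [0.35205546 0.06968113 0.01092777]
```

>>> play_rows([
  [1, [-0.003, -0.045, 0], 0],
  [1, [-0.006, -0.09, 0], 0],
  [1, [-0.009, -0.135, 0], 0],
  [1, [-0.012, -0.18, 0], 0],
  [1, [-0.0135, -0.2218, 0], 0],
])

```text
time: 9.1
tool_pos: [0.3777, 0.0617, 0.1693]
tool_rot: [-0.476, -0.522, -0.477, 0.523]
contact_force: [0.7, -0.0, -0.3]
gripper_width: 0.396
```

>>> play_rows([
  [1, [0, 0, 0], 0],
  [1, [0, 0, -0.03], 0],
  [1, [0, 0, -0.05], 0],
  [1, [0, 0, -0.05], 0],
])

```text
time: 9.5
tool_pos: [0.376, 0.0639, 0.1165]
tool_rot: [-0.474, -0.521, -0.478, 0.525]
contact_force: [-0.0, 0.1, -1.1]
gripper_width: 0.395
```

```bash
python3 - <<'E'
from h import *
q,e=grab('side');cv2.imwrite('pics/s5.png',cv2.resize(q[170:350,300:540],(800,600))[:,:,::-1])
p,d=grab('top');cv2.imwrite('pics/t5.png',cv2.resize(p[230:350,260:420],(800,600))[:,:,::-1])
np.savez("f5.npz",p=p,d=d,q=q,e=e);s=state();print(s["tool_pos"],s["contact_force"],s["time"])
E
```

```text
[0.37855118 0.06384001 0.1202203 ] [-0.62701092  0.37595187 -1.01631184] 9.6
```

View pics/s5.png

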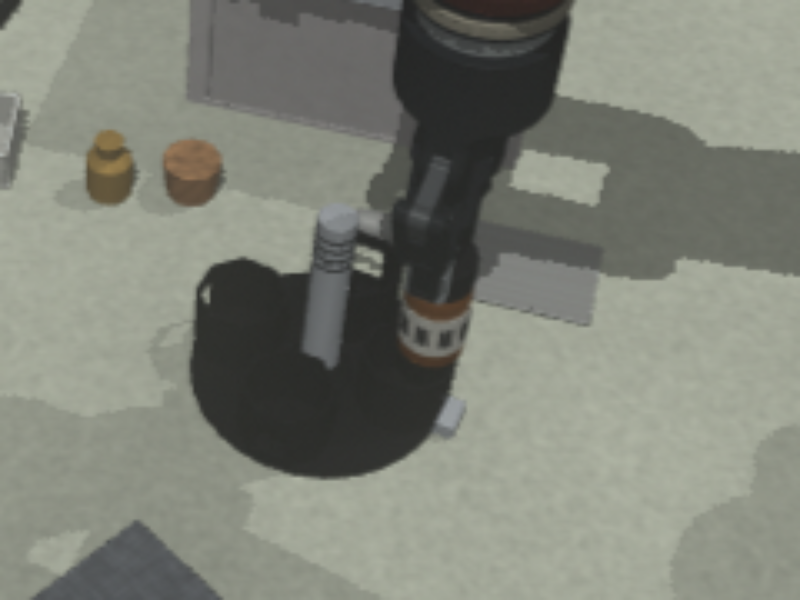

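>>> play_rows([
  [1, [0, 0, 0], 0],
  [1, [0, 0, 0], 0],
  [1, [0, 0, 0], 0],
  [1, [0, 0, 0], 0],
])

```text
time: 10.0
tool_pos: [0.3796, 0.0633, 0.1215]
tool_rot: [0.476, 0.523, 0.476, -0.523]
contact_force: [-0.6, 0.5, 0.2]
gripper_width: 0.394
```

```bash
python3 - <<'E'
from fit import *
q,e=grab('side')
print(fitjar("side",q,e,430,268,9));s=state();print(s["tool_pos"],s["contact_force"],s["time"])
from scipy.optimize import least_squares
C=cloud("side",e).reshape(-1,3); m=(np.hypot(C[:,0]-.432,C[:,1]-.06)<.02)&(C[:,2]>.06)&(C[:,2]<.125);C=C[m]
print(least_squares(lambda c:np.hypot(C[:,0]-c[0],C[:,1]-c[1])-.011,[.432,.06],loss="soft_l1",f_scale=.002).x,len(C))
E
```

```text
(array([0.3761, 0.0628]), np.float64(0.0008), 296, np.float64(0.0613), np.float64(0.1118))
[0.37947392 0.06330757 0.12134478] [-0.44037577  0.09096078 -0.69032705] 10.05
[0.43122485 0.0604943 ] 296
```

>>> play_rows([
  [1, [0.005, 0.003, 0], 0],
  [1, [0.005, 0.003, 0], 0],
  [1, [0.005, 0.003, 0], 0],
  [1, [0.005, 0.003, -0.015], 0],
  [1, [0.005, 0.003, -0.025], 0],
])

```text
time: 10.55
tool_pos: [0.384, 0.0663, 0.0952]
tool_rot: [-0.476, -0.523, -0.476, 0.523]
contact_force: [-0.4, 0.3, -0.3]
gripper_width: 0.392
```

>>> play_rows([
  [1, [0, 0, -0.008], 0],
  [1, [0, 0, -0.016], 0],
  [1, [0, 0, -0.024], 0],
  [1, [0, 0, -0.029], 0],
  [1, [0, 0, -0.029], 0],
])

```text
time: 11.05
tool_pos: [0.3852, 0.0661, 0.0682]
tool_rot: [0.476, 0.523, 0.476, -0.523]
contact_force: [-2.1, -0.8, 6.2]
gripper_width: 0.394
```

>>> play_rows([
  [-1, [0, 0, 0.001], 0],
  [-1, [0, 0, 0.001], 0],
  [-1, [0, 0, 0.001], 0],
  [-1, [0, 0, 0.001], 0],
  [-1, [0, 0, 0.001], 0],
])

```text
time: 11.55
tool_pos: [0.3841, 0.0663, 0.0677]
tool_rot: [-0.476, -0.523, -0.476, 0.523]
contact_force: [0.6, 0.1, -0.1]
gripper_width: 0.997
```

>>> play_rows([
  [-1, [0, 0, 0], 0],
  [-1, [0, 0, 0.04], 0],
  [-1, [0, 0, 0.09], 0],
  [-1, [0.02, 0.03, 0.13], 0],
  [-1, [0.04, 0.07, 0.14], 0],
])

```text
time: 12.05
tool_pos: [0.4272, 0.1363, 0.2139]
tool_rot: [0.477, 0.527, 0.473, -0.521]
contact_force: [1.4, -0.4, 0.6]
gripper_width: 0.996
```

>>> play_rows([
  [-1, [0.02, 0.04, 0], 0],
  [-1, [0.04, 0.085, 0], 0],
  [-1, [0.06, 0.13, 0], 0],
  [-1, [0.08, 0.165, 0], 0],
  [-1, [0.08, 0.165, 0], 0],
])

```text
time: 12.55
tool_pos: [0.5052, 0.3046, 0.2066]
tool_rot: [-0.476, -0.522, -0.477, 0.522]
contact_force: [-0.6, -0.9, 0.2]
gripper_width: 0.997
```

```bash
python3 - <<'E'
from m import *
measure("6.png")
E
```

```text
jar? [484. 119.] 169 [ 0.8211 -0.2845  0.0804] [ 0.838  -0.3004] 0.043
jar? [530. 125.] 184 [ 0.8045 -0.39    0.0805] [ 0.8192 -0.4063] 0.0423
jar? [195. 196.] 125 [0.6435 0.3978 0.0814] [0.6548 0.4152] 0.0339
jar? [513. 262.] 334 [ 0.4832 -0.3417  0.0799] [ 0.4823 -0.3274] 0.0953
jar? [338. 307.] 186 [0.3814 0.0641 0.0819] [0.3815 0.064 ] 0.0179
jar? [360. 454.] 274 [0.0499 0.0166 0.0794] [0.0179 0.0099] 0.0647
stem? [135. 240.] 197 [0.5368 0.5233 0.1301]
stem? [340. 286.] 76 [0.4302 0.0606 0.131 ]
stem? [112. 333.] 199 [0.3287 0.5709 0.1303]
stem? [361. 458.] 109 [0.0529 0.0168 0.1293]
top jar1 [([0.3818, 0.0628, 0.0093], 0.75)]
top place1 [([0.358, 0.0657, 0.0258], 0.67), ([0.4249, -0.0097, 0.0265], 0.67), ([0.4406, 0.1306, 0.0302], 0.67), ([0.507, 0.0531, 0.031], 0.65)]
top carousel [([0.435, 0.0591, -0.0015], 0.91)]
side jar1 [([0.3861, 0.0659, 0.0074], 0.87), ([0.535, 0.3413, 0.0006], 0.77)]
side place1 [([0.443, 0.1376, 0.0287], 0.88), ([0.356, 0.065, 0.029], 0.76), ([0.5084, 0.0527, 0.0293], 0.6), ([0.4224, -0.0104, 0.0299], 0.57)]
side carousel [([0.4313, 0.0627, 0.0042], 0.89), ([0.5068, 0.0565, 0.0304], 0.64)]
12.95 [0.5041 0.3004 0.2083]
```

View pics/s6.png

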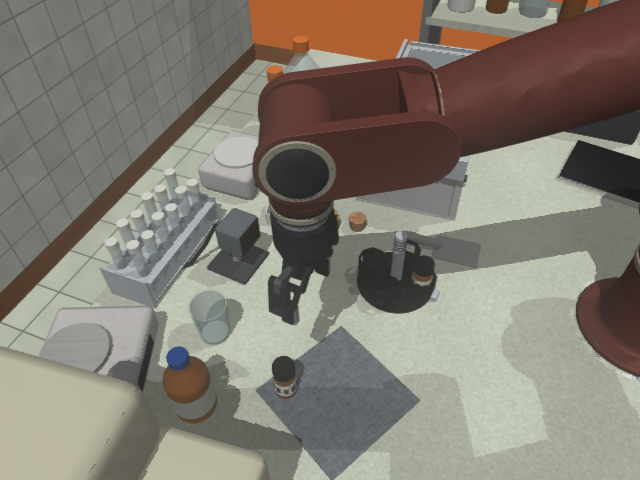

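View pics/t6.png

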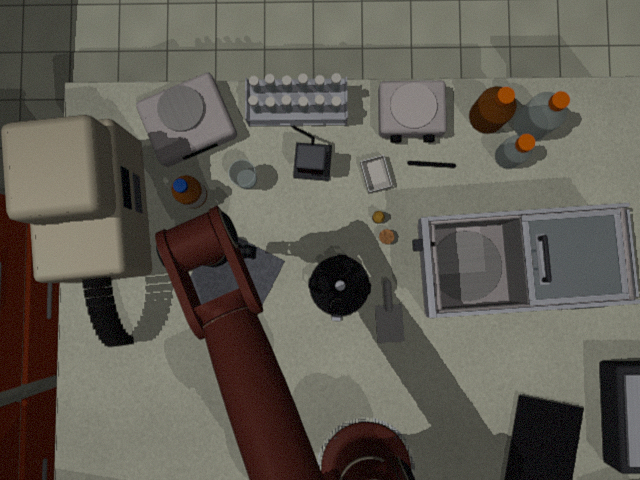

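>>> play_rows([
  [-1, [0.015, 0.022, 0], 0],
  [-1, [0.029, 0.0427, -0.04], 0],
  [-1, [0.029, 0.0427, -0.08], 0],
  [-1, [0.029, 0.0427, -0.12], 0],
  [-1, [0.029, 0.0427, -0.149], 0],
])

```text
time: 13.45
tool_pos: [0.5319, 0.3428, 0.0561]
tool_rot: [-0.475, -0.522, -0.476, 0.524]
contact_force: [-0.7, -0.1, -0.4]
gripper_width: 0.997
```

>>> play_rows([
  [-1, [0, 0, 0], 0],
  [0, [0, 0, 0], 0],
  [1, [0, 0, 0], 0],
  [1, [0, 0, 0], 0],
  [1, [0, 0, 0], 0],
])

```text
time: 13.95
tool_pos: [0.5349, 0.3446, 0.0619]
tool_rot: [0.477, 0.524, 0.475, -0.522]
contact_force: [-0.2, -0.6, 3.9]
gripper_width: 0.398
```

>>> play_rows([
  [1, [0, 0, 0], 0],
  [1, [0, 0, 0], 0],
  [1, [0, 0, 0.03], 0],
  [1, [0, 0, 0.07], 0],
  [1, [0, 0, 0.11], 0],
])

```text
time: 14.45
tool_pos: [0.5327, 0.3438, 0.1699]
tool_rot: [-0.476, -0.523, -0.476, 0.523]
contact_force: [0.8, -0.3, -0.3]
gripper_width: 0.397
```

>>> play_rows([
  [1, [-0.008, -0.045, 0], 0],
  [1, [-0.016, -0.09, 0], 0],
  [1, [-0.024, -0.135, 0], 0],
  [1, [-0.032, -0.18, 0], 0],
  [1, [-0.04, -0.225, 0], 0],
])

```text
time: 14.95
tool_pos: [0.4927, 0.1175, 0.1695]
tool_rot: [0.476, 0.523, 0.476, -0.522]
contact_force: [1.1, 0.1, -0.5]
gripper_width: 0.397
```

>>> play_rows([
  [1, [-0.005, -0.035, 0], 0],
  [1, [-0.01, -0.063, -0.02], 0],
  [1, [-0.01, -0.063, -0.05], 0],
  [1, [-0.01, -0.063, -0.05], 0],
  [1, [-0.01, -0.063, -0.05], 0],
])

```text
time: 15.45
tool_pos: [0.4829, 0.0562, 0.1191]
tool_rot: [-0.476, -0.523, -0.476, 0.523]
contact_force: [1.4, -0.6, -0.8]
gripper_width: 0.397
```

>>> play_rows([
  [1, [0, 0, 0], 0],
  [1, [0, 0, 0], 0],
  [1, [0, 0, 0], 0],
])

```text
time: 15.75
tool_pos: [0.484, 0.0564, 0.1202]
tool_rot: [0.477, 0.523, 0.476, -0.522]
contact_force: [0.5, 0.2, 0.1]
gripper_width: 0.397
```

```bash
python3 - <<'E'
from fit import *
q,e=grab('side','s7.png');np.savez("f7.npz",q=q,e=e)
s=state();print(s["tool_pos"],s["contact_force"],s["time"])
print(proj("side",[[s["tool_pos"][0],s["tool_pos"][1],s["tool_pos"][2]-.02]]))
E
```

```text
[0.48383215 0.05632871 0.11988257] [-0.21772674 -0.26096584 -1.06268049] 15.8
[[372.42503936 237.30097595]]
```

View pics/s7.png

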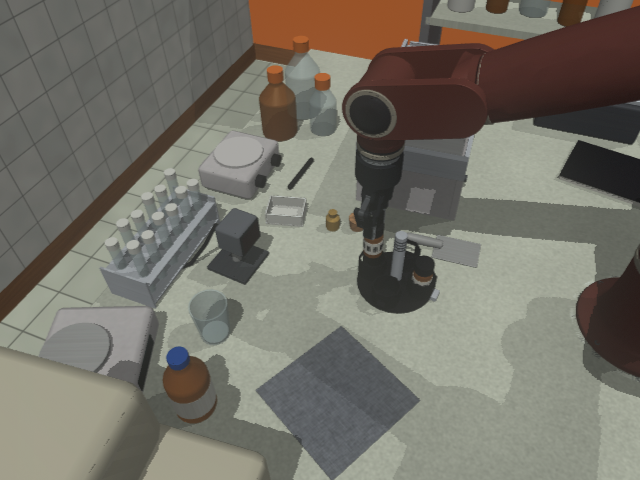

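```bash
python3 - <<'E'
from fit import *
f=np.load("f7.npz")
print(fitjar("side",f["q"],f["e"],374,244,8))
C=cloud("side",f["e"]).reshape(-1,3); m=(np.hypot(C[:,0]-.432,C[:,1]-.06)<.02)&(C[:,2]>.06)&(C[:,2]<.125);C=C[m]
print(least_squares(lambda c:np.hypot(C[:,0]-c[0],C[:,1]-c[1])-.011,[.432,.06],loss="soft_l1",f_scale=.002).x,len(C))
E
```

```text
(array([0.4822, 0.0566]), np.float64(0.0012), 237, np.float64(0.076), np.float64(0.1292))
[0.4312295  0.06059511] 297
```

>>> play_rows([
  [1, [-0.001, -0.001, -0.01], 0],
  [1, [-0.001, -0.001, -0.022], 0],
  [1, [-0.001, -0.001, -0.034], 0],
  [1, [-0.001, -0.001, -0.042], 0],
  [1, [-0.001, -0.001, -0.046], 0],
])

```text
time: 16.3
tool_pos: [0.481, 0.055, 0.0709]
tool_rot: [-0.475, -0.522, -0.477, 0.524]
contact_force: [-0.3, -0.4, -1.0]
gripper_width: 0.392
```

>>> play_rows([
  [1, [0, 0, -0.003], 0],
  [1, [0, 0, -0.006], 0],
  [1, [0, 0, -0.009], 0],
  [1, [0, 0, -0.009], 0],
])

```text
time: 16.7
tool_pos: [0.4832, 0.0549, 0.0649]
tool_rot: [0.476, 0.523, 0.475, -0.523]
contact_force: [0.0, -0.4, 2.2]
gripper_width: 0.397
```

>>> play_rows([
  [-1, [0, 0, 0], 0],
  [-1, [0, 0, 0], 0],
  [-1, [0, 0, 0], 0],
  [-1, [0, 0, 0], 0],
  [-1, [0, 0, 0], 0],
])

```text
time: 17.2
tool_pos: [0.4821, 0.055, 0.0638]
tool_rot: [-0.476, -0.523, -0.476, 0.523]
contact_force: [0.5, 0.3, -0.6]
gripper_width: 0.997
```

>>> play_rows([
  [-1, [0, 0, 0.03], 0],
  [-1, [0, 0, 0.07], 0],
  [-1, [0, 0, 0.11], 0],
  [-1, [0, 0.03, 0.13], 0.14],
  [-1, [0, 0.07, 0.13], 0.28],
])

```text
time: 17.7
tool_pos: [0.4849, 0.125, 0.199]
tool_rot: [0.547, 0.453, 0.542, -0.449]
contact_force: [1.1, -0.1, 0.7]
gripper_width: 1.0
```

>>> play_rows([
  [-1, [0, 0.03, 0], 0.14],
  [-1, [0, 0.06, 0], 0.28],
  [-1, [0, 0.09, 0], 0.42],
  [-1, [0, 0.12, 0], 0.56],
  [-1, [0, 0.12, 0], 0.7],
])

```text
time: 18.2
tool_pos: [0.4818, 0.2477, 0.1938]
tool_rot: [0.667, 0.235, 0.667, -0.234]
contact_force: [0.0, -0.9, -0.7]
gripper_width: 0.996
```

```bash
python3 - <<'E'
from m import *
measure("8.png")
s=state();print(s["joint_pos"].round(3), R.from_quat(np.roll(s["tool_rot"],-1)).as_matrix()[:,2].round(3))
E
```

```text
jar? [484. 119.] 160 [ 0.8213 -0.2834  0.0797] [ 0.8374 -0.2983] 0.042
jar? [530. 125.] 184 [ 0.8045 -0.3908  0.0808] [ 0.82   -0.4089] 0.0431
jar? [508. 157.] 83 [ 0.7289 -0.3379  0.0758] [ 0.7372 -0.3461] 0.0298
jar? [195. 196.] 131 [0.6425 0.3983 0.0823] [0.6545 0.4149] 0.0338
jar? [511. 258.] 368 [ 0.4914 -0.3363  0.0799] [ 0.4804 -0.2947] 0.1057
jar? [342. 264.] 183 [0.4802 0.0537 0.082 ] [0.48   0.0537] 0.0177
jar? [338. 307.] 187 [0.3814 0.0641 0.082 ] [0.3816 0.0639] 0.0179
jar? [361. 454.] 275 [0.0495 0.0139 0.0793] [0.0137 0.0063] 0.0666
stem? [135. 240.] 198 [0.5367 0.5231 0.1302]
stem? [340. 286.] 81 [0.4304 0.0606 0.1303]
stem? [113. 333.] 174 [0.3283 0.5691 0.1298]
stem? [364. 457.] 117 [0.0548 0.0106 0.1293]
top jar1 [([0.3846, 0.0623, 0.0072], 0.62)]
top place1 [([0.3556, 0.0622, 0.0265], 0.87), ([0.426, -0.0113, 0.0315], 0.8), ([0.5112, 0.0533, 0.0318], 0.64), ([0.4398, 0.129, 0.0291], 0.61)]
top carousel [([0.4336, 0.0583, -0.0032], 0.84)]
side jar1 [([0.4829, 0.0535, 0.0035], 0.78), ([0.3842, 0.0634, 0.008], 0.64)]
side place1 [([0.427, -0.011, 0.0292], 0.97), ([0.4421, 0.1358, 0.0294], 0.9), ([0.355, 0.0672, 0.0335], 0.59)]
side carousel [([0.4312, 0.0645, -0.0022], 0.85)]
18.6 [0.4823 0.2444 0.1939]
[ 0.331 -0.124  1.848  0.     1.417  1.019] [ 0.773 -0.634  0.   ]
```

View pics/s8.png

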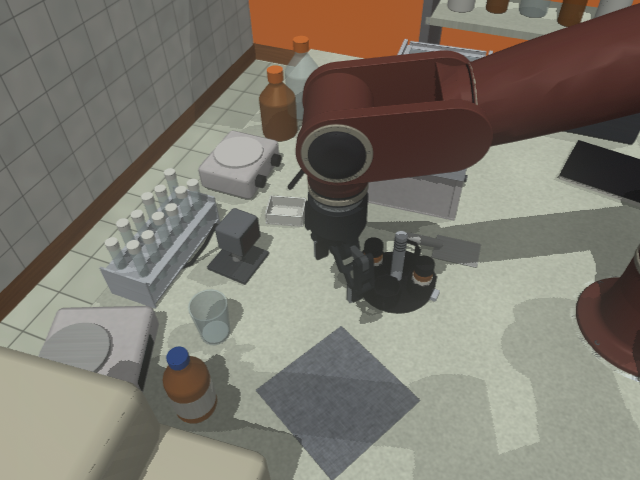

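>>> play_rows([
  [-1, [-0.013, -0.046, 0], 0],
  [-1, [-0.026, -0.092, 0], 0],
  [-1, [-0.039, -0.138, 0], 0],
  [-1, [-0.0513, -0.1838, 0], 0],
  [-1, [-0.0513, -0.1838, -0.01], 0],
])

```text
time: 19.1
tool_pos: [0.4311, 0.0568, 0.1853]
tool_rot: [0.667, 0.24, 0.664, -0.24]
contact_force: [0.8, 0.9, -0.1]
gripper_width: 0.996
```

>>> play_rows([
  [-1, [0, 0, -0.02], 0],
  [-1, [0, 0, -0.05], 0],
  [-1, [0, 0, -0.083], 0],
  [-1, [0, 0, -0.083], 0],
  [-1, [0, 0, -0.083], 0],
])

```text
time: 19.6
tool_pos: [0.4306, 0.0614, 0.1008]
tool_rot: [0.666, 0.237, 0.666, -0.238]
contact_force: [0.2, -0.9, 0.1]
gripper_width: 1.001
```

```bash
python3 - <<'E'
from h import *
q,e=grab('side');cv2.imwrite('pics/s9.png',cv2.resize(q[170:350,300:540],(800,600))[:,:,::-1])
s=state();print(s["tool_pos"],s["contact_force"],s["time"])
E
```

```text
[0.43170833 0.06138478 0.1021396 ] [ 0.4970174  -0.17203373  0.81613402] 19.65
```

View pics/s9.png

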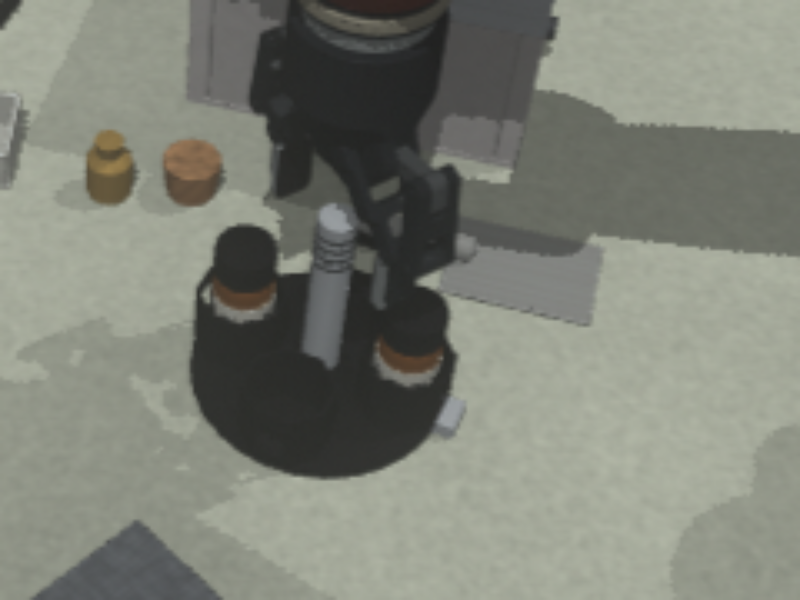

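>>> play_rows([
  [0, [0, 0, 0], 0],
  [1, [0, 0, 0], 0],
  [1, [0, 0, 0], 0],
  [1, [0, 0, 0], 0],
  [1, [0, 0, 0], 0],
])

```text
time: 20.15
tool_pos: [0.4315, 0.061, 0.1014]
tool_rot: [0.667, 0.238, 0.665, -0.237]
contact_force: [1.2, -0.6, 0.8]
gripper_width: 0.242
```

>>> play_rows([
  [1, [0, 0, 0], 0],
  [1, [0, 0, 0], 0],
  [1, [0, 0, 0.01], 0],
  [1, [0, 0, 0.025], 0],
  [1, [0, 0, 0.045], 0],
])

```text
time: 20.65
tool_pos: [0.4286, 0.0614, 0.1441]
tool_rot: [0.664, 0.237, 0.668, -0.238]
contact_force: [1.1, 0.3, -3.9]
gripper_width: 0.239
```

>>> play_rows([
  [1, [0, 0, 0.015], 0],
  [1, [0, 0, 0.02], 0],
  [1, [0, 0, 0.02], 0],
  [1, [0, 0, 0.02], 0],
  [1, [0, 0, 0.02], 0],
])

```text
time: 21.15
tool_pos: [0.4301, 0.0612, 0.1645]
tool_rot: [0.665, 0.237, 0.667, -0.238]
contact_force: [0.1, 0.2, -4.3]
gripper_width: 0.238
```

```bash
python3 - <<'E'
from h import *
q,e=grab('side');cv2.imwrite('pics/s10.png',cv2.resize(q[150:330,300:540],(800,600))[:,:,::-1])
s=state();print(s["tool_pos"],s["tool_rot"],s["contact_force"],s["ft_torque"],s["time"],s["gripper_width"])
for t in ("place1","carousel"):print([(np.round(x["at"],4).tolist(),round(x["score"],2)) for x in nets.landmark_of("side",t) if x["score"]>.4])
E
```

```text
[0.4301237  0.06119556 0.16460107] [ 0.66523961  0.23722555  0.66683662 -0.23771669] [-0.36412535  0.1266341  -5.0544133 ] [ 0.0368025  -0.00636361 -0.0070895 ] 21.2 0.23831943465387476
[([0.3499, 0.0702, 0.089], 0.94), ([0.5055, 0.0582, 0.0944], 0.93), ([0.4201, -0.0109, 0.0929], 0.73), ([0.441, 0.1375, 0.0939], 0.56)]
[([0.4272, 0.0662, 0.0647], 0.63)]
```

View pics/s10.png

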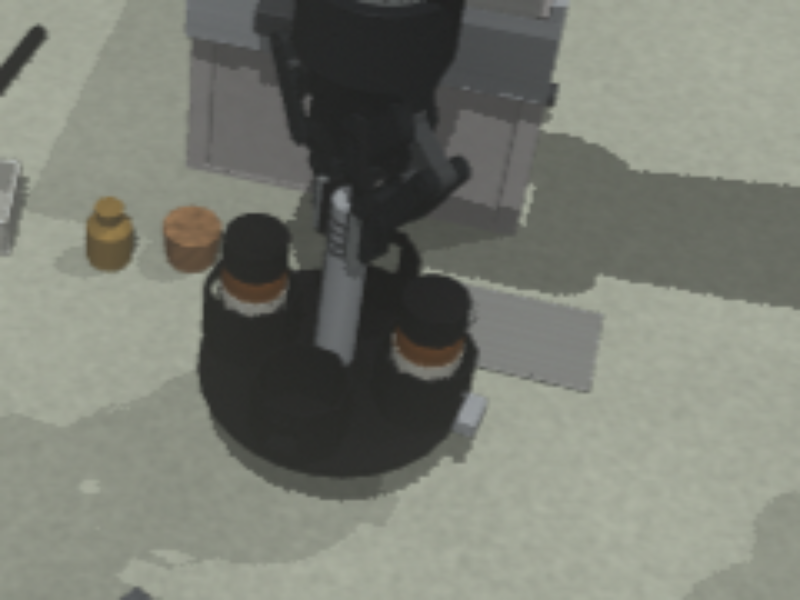

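>>> play_rows([
  [1, [0, 0, 0], 0.1],
  [1, [0, 0, 0], 0.24],
  [1, [0, 0, 0], 0.38],
  [1, [0, 0, 0], 0.52],
  [1, [0, 0, 0], 0.66],
])

```text
time: 21.8
tool_pos: [0.4307, 0.0612, 0.1655]
tool_rot: [0.707, 0.007, 0.707, -0.007]
contact_force: [1.0, -0.3, -4.1]
gripper_width: 0.239
```

>>> play_rows([
  [1, [0, 0, 0], 0.14],
  [1, [0, 0, 0], 0.28],
  [1, [0, 0, 0], 0.42],
  [1, [0, 0, 0], 0.56],
  [1, [0, 0, 0], 0.7],
])

```text
time: 22.3
tool_pos: [0.4307, 0.0612, 0.1655]
tool_rot: [0.666, -0.236, 0.667, 0.236]
contact_force: [0.2, 0.7, -4.6]
gripper_width: 0.238
```

>>> play_rows([
  [1, [0, 0, 0], 0.14],
  [1, [0, 0, 0], 0.28],
  [1, [0, 0, 0], 0.42],
  [1, [0, 0, 0], 0.56],
  [1, [0, 0, 0], 0.7],
])

```text
time: 22.8
tool_pos: [0.4307, 0.0612, 0.1655]
tool_rot: [0.545, -0.45, 0.545, 0.45]
contact_force: [-0.0, -0.0, -4.5]
gripper_width: 0.24
```

>>> play_rows([
  [1, [0, 0, 0], 0.14],
  [1, [0, 0, 0], 0.28],
  [1, [0, 0, 0], 0.42],
  [1, [0, 0, 0], 0.56],
  [1, [0, 0, 0], 0.7],
])

```text
time: 23.3
tool_pos: [0.4307, 0.0612, 0.1655]
tool_rot: [0.358, -0.61, 0.358, 0.61]
contact_force: [0.6, -0.3, -4.2]
gripper_width: 0.236
```

>>> play_rows([
  [1, [0, 0, 0], 0.14],
  [1, [0, 0, 0], 0.28],
  [1, [0, 0, 0], 0.388],
  [1, [0, 0, 0], 0.388],
  [1, [0, 0, 0], 0.388],
])

```text
time: 23.8
tool_pos: [0.4308, 0.0611, 0.1656]
tool_rot: [0.236, -0.666, 0.236, 0.667]
contact_force: [0.4, -0.6, -4.5]
gripper_width: 0.236
```

```bash
python3 - <<'E'
from h import *
q,e=grab('side');cv2.imwrite('pics/s11.png',cv2.resize(q[150:330,300:540],(800,600))[:,:,::-1])
s=state();print(s["tool_pos"],s["tool_rot"],s["contact_force"],s["ft_torque"],s["time"],s["gripper_width"])
print(s["joint_pos"].round(3), R.from_quat(np.roll(s["tool_rot"],-1)).as_matrix()[:,2].round(3))
for t in ("place1","carousel","focus","reader"):print(t,[(np.round(x["at"],4).tolist(),round(x["score"],2)) for x in nets.landmark_of("side",t) if x["score"]>.4])
E
```

```text
[0.43080181 0.06116156 0.16566254] [ 0.23594033 -0.6664499   0.23601694  0.66668786] [-0.11481437  0.05384835 -4.3260012 ] [-0.00451946  0.0129132  -0.01773636] 23.85 0.23775102306215734
[-0.03  -0.382  2.108 -0.     1.417 -2.491] [-0.777  0.629  0.   ]
place1 [([0.3578, 0.0697, 0.0913], 0.96), ([0.5016, 0.0569, 0.0941], 0.84), ([0.427, -0.0073, 0.0935], 0.79), ([0.4372, 0.1383, 0.0956], 0.62)]
carousel [([0.4295, 0.0642, 0.0668], 0.71)]
focus [([0.6414, 0.1307, 0.0867], 0.77)]
reader [([0.7254, 0.1207, -0.0021], 0.92)]
```

View pics/s11.png

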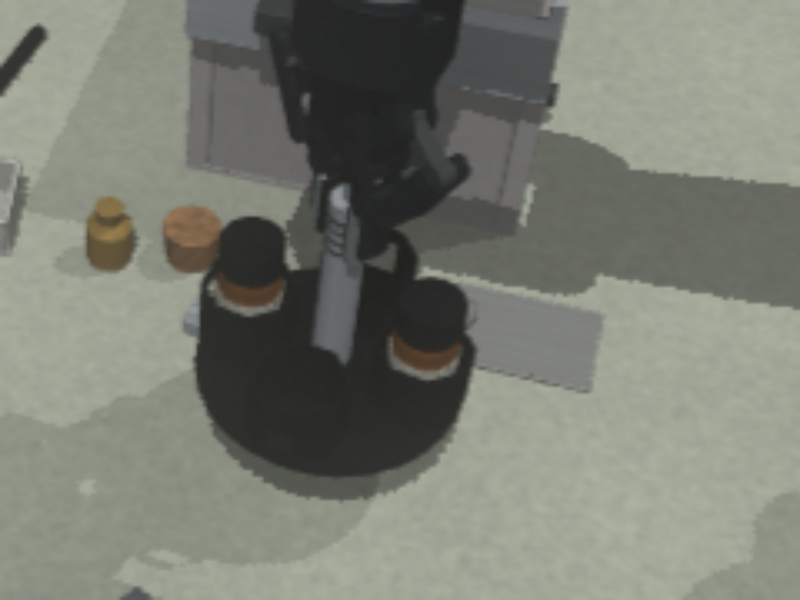

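>>> play_rows([
  [1, [0.02, 0.012, 0], 0],
  [1, [0.05, 0.03, 0], 0],
  [1, [0.08, 0.048, 0], 0],
  [1, [0.11, 0.065, -0.004], 0],
  [1, [0.133, 0.078, -0.008], 0],
])

```text
time: 24.55
tool_pos: [0.5657, 0.1402, 0.1578]
tool_rot: [-0.236, 0.667, -0.235, -0.667]
contact_force: [-0.7, -1.4, -4.6]
gripper_width: 0.237
```

>>> play_rows([
  [1, [0, 0, 0], 0],
  [1, [0, 0, 0], 0],
  [1, [0, 0, 0], 0],
  [1, [0, 0, 0], 0],
  [1, [0, 0, 0], 0],
])

```text
time: 25.05
tool_pos: [0.5635, 0.1388, 0.1582]
tool_rot: [-0.236, 0.667, -0.235, -0.667]
contact_force: [-0.3, -0.3, -4.3]
gripper_width: 0.239
```

```bash
python3 - <<'E'
from h import *
q,e=grab('side');cv2.imwrite('pics/s12.png',cv2.resize(q[100:370,120:480],(800,600))[:,:,::-1])
p,d=grab('top');cv2.imwrite('pics/t12.png',cv2.resize(p[90:330,200:520],(800,600))[:,:,::-1])
s=state();print(s["tool_pos"],s["contact_force"],s["time"])
for c in("side","top"):
  for t in ("place1","focus"):print(t,[(np.round(x["at"],4).tolist(),round(x["score"],2)) for x in nets.landmark_of(c,t) if x["score"]>.4])
E
```

```text
[0.56365321 0.13892368 0.15817104] [-0.03285267  1.24663695 -5.52579587] 25.15
place1 [([0.634, 0.1307, 0.0854], 0.9), ([0.5591, 0.0675, 0.0875], 0.68), ([0.5712, 0.2172, 0.0882], 0.57), ([0.4908, 0.1491, 0.0859], 0.57)]
focus [([0.6371, 0.1343, 0.0885], 0.74), ([0.5595, 0.0693, 0.0894], 0.47)]
place1 [([0.4942, 0.1448, 0.0889], 0.91), ([0.5591, 0.061, 0.0848], 0.66)]
focus []
```

View pics/s12.png

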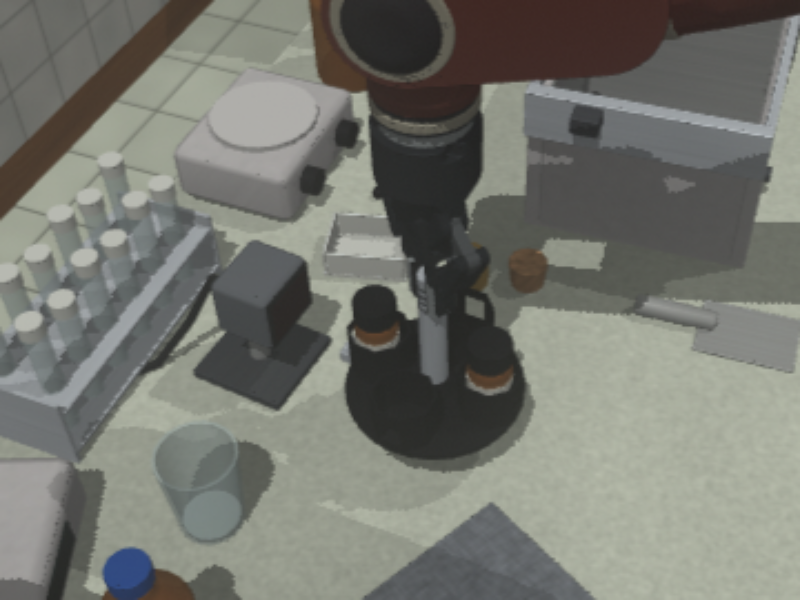

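View pics/t12.png

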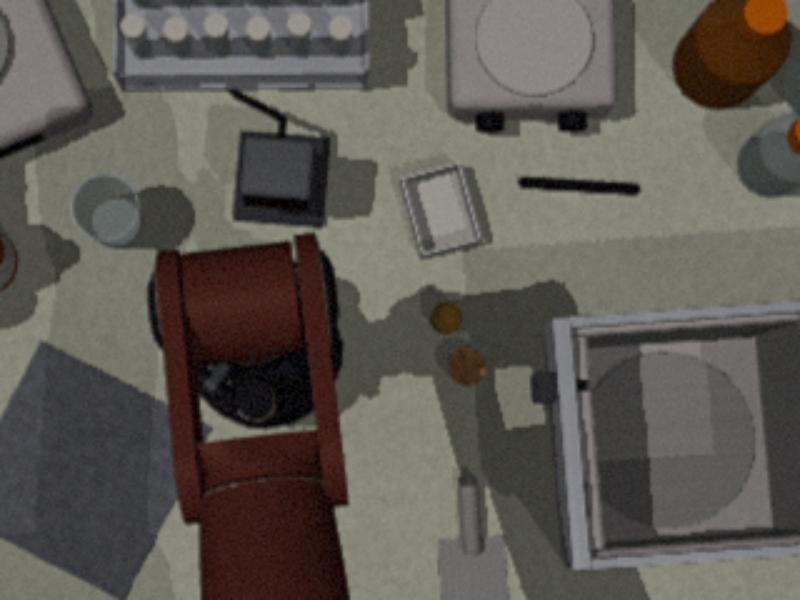

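>>> play_rows([
  [1, [0, 0, 0], 0],
  [1, [0, 0, 0], 0],
  [1, [0, 0, 0], 0],
  [1, [0, 0, 0], 0],
  [1, [0, 0, 0], 0],
])

```text
time: 25.85
tool_pos: [0.5639, 0.1392, 0.1578]
tool_rot: [0.235, -0.667, 0.235, 0.667]
contact_force: [-0.1, 0.1, -4.1]
gripper_width: 0.239
```

>>> play_rows([
  [1, [0, 0, 0], 0],
  [1, [0, 0, 0], 0],
  [1, [0, 0, 0], 0],
  [1, [0, 0, 0], 0],
  [1, [0, 0, 0], 0],
])

```text
time: 26.35
tool_pos: [0.5639, 0.1392, 0.1579]
tool_rot: [-0.235, 0.667, -0.235, -0.667]
contact_force: [0.4, -0.4, -5.4]
gripper_width: 0.237
```

>>> play_rows([
  [1, [0, 0, 0], -0.1],
  [1, [0, 0, 0], -0.24],
  [1, [0, 0, 0], -0.38],
  [1, [0, 0, 0], -0.52],
  [1, [0, 0, 0], -0.66],
])

```text
time: 26.85
tool_pos: [0.5639, 0.1391, 0.1578]
tool_rot: [0.44, -0.553, 0.44, 0.553]
contact_force: [0.2, 0.7, -4.6]
gripper_width: 0.235
```

>>> play_rows([
  [1, [0, 0, 0], -0.14],
  [1, [0, 0, 0], -0.28],
  [1, [0, 0, 0], -0.42],
  [1, [0, 0, 0], -0.56],
  [1, [0, 0, 0], -0.7],
])

```text
time: 27.35
tool_pos: [0.5639, 0.1392, 0.1579]
tool_rot: [0.603, -0.369, 0.603, 0.369]
contact_force: [0.9, -0.5, -4.0]
gripper_width: 0.239
```

>>> play_rows([
  [1, [0, 0, 0], -0.13],
  [1, [0, 0, 0], -0.211],
  [1, [0, 0, 0], -0.211],
  [1, [0, 0, 0], -0.211],
  [1, [0, 0, 0], -0.211],
])

```text
time: 27.85
tool_pos: [0.5639, 0.1392, 0.1579]
tool_rot: [0.638, -0.305, 0.638, 0.305]
contact_force: [0.4, -1.0, -4.2]
gripper_width: 0.233
```

```bash
cat > r.py <<'E'
from h import *
import sys
q,e=grab('side');cv2.imwrite('pics/'+sys.argv[1],cv2.resize(q[100:370,120:480],(800,600))[:,:,::-1])
s=state();print(s["tool_pos"],s["contact_force"],s["time"])
print(s["joint_pos"].round(3), R.from_quat(np.roll(s["tool_rot"],-1)).as_matrix()[:,2].round(3))
for t in ("place1","focus"):print(t,[(np.round(x["at"],4).tolist(),round(x["score"],2)) for x in nets.landmark_of("side",t) if x["score"]>.4])
E
python3 r.py s13.png
```

```text
[0.56389256 0.13915735 0.15786649] [ 0.14710038  0.79856426 -4.16772723] 27.9
[ 0.114  0.005  1.787 -0.     1.35  -0.779] [ 0.627  0.779 -0.   ]
place1 [([0.575, 0.2185, 0.0846], 0.95), ([0.637, 0.1329, 0.0896], 0.85), ([0.4965, 0.1503, 0.0864], 0.63), ([0.5563, 0.0644, 0.0853], 0.6)]
focus [([0.6385, 0.1347, 0.0867], 0.61)]
```

View pics/s13.png

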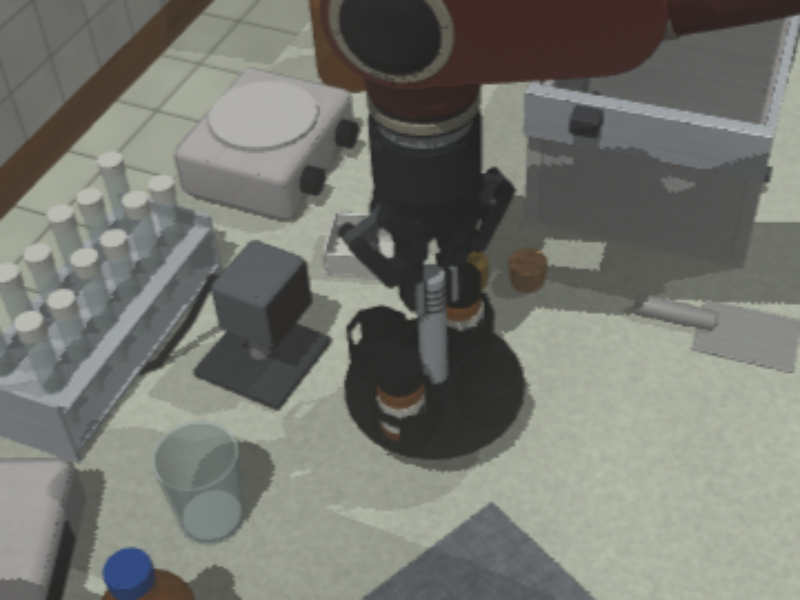

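>>> play_rows([
  [1, [0, 0, 0], 0],
  [1, [0, 0, 0], 0],
  [1, [0, 0, 0], 0],
  [1, [0, 0, 0], 0],
  [1, [0, 0, 0], 0],
])

```text
time: 28.5
tool_pos: [0.5639, 0.1392, 0.1579]
tool_rot: [0.638, -0.305, 0.638, 0.305]
contact_force: [0.1, -0.1, -4.5]
gripper_width: 0.237
```

>>> play_rows([
  [1, [0, 0, 0], 0],
  [1, [0, 0, 0], 0],
  [1, [0, 0, 0], 0],
  [1, [0, 0, 0], 0],
  [1, [0, 0, 0], 0],
])

```text
time: 29.0
tool_pos: [0.5639, 0.1392, 0.1578]
tool_rot: [0.638, -0.305, 0.638, 0.305]
contact_force: [-0.0, 0.1, -3.7]
gripper_width: 0.238
```

>>> play_rows([
  [1, [0, 0, 0], -0.1],
  [1, [0, 0, 0], -0.24],
  [1, [0, 0, 0], -0.38],
  [1, [0, 0, 0], -0.52],
  [1, [0, 0, 0], -0.66],
])

```text
time: 29.5
tool_pos: [0.5639, 0.1392, 0.1578]
tool_rot: [0.703, -0.08, 0.703, 0.08]
contact_force: [-0.0, -0.1, -4.6]
gripper_width: 0.237
```

>>> play_rows([
  [1, [0, 0, 0], -0.14],
  [1, [0, 0, 0], -0.28],
  [1, [0, 0, 0], -0.42],
  [1, [0, 0, 0], -0.56],
  [1, [0, 0, 0], -0.7],
])

```text
time: 30.0
tool_pos: [0.5639, 0.1391, 0.1578]
tool_rot: [0.687, 0.166, 0.687, -0.166]
contact_force: [0.7, 0.2, -4.5]
gripper_width: 0.237
```

>>> play_rows([
  [1, [0, 0, 0], -0.13],
  [1, [0, 0, 0], -0.211],
  [1, [0, 0, 0], -0.211],
  [1, [0, 0, 0], -0.211],
  [1, [0, 0, 0], -0.211],
])

```text
time: 30.5
tool_pos: [0.5639, 0.1392, 0.1579]
tool_rot: [0.667, 0.235, 0.667, -0.235]
contact_force: [-0.2, -0.6, -4.4]
gripper_width: 0.236
```

```bash
python3 r.py s14.png
```

```text
[0.56391344 0.13915734 0.15788163] [ 0.04046099  1.71768784 -4.56562032] 30.55
[0.114 0.005 1.787 0.    1.35  0.792] [ 0.779 -0.627  0.   ]
place1 [([0.4856, 0.1452, 0.0877], 0.88), ([0.6383, 0.135, 0.0858], 0.87), ([0.5759, 0.2174, 0.0883], 0.66), ([0.5554, 0.0682, 0.0884], 0.64)]
focus [([0.6365, 0.1331, 0.0864], 0.64)]
```

View pics/s14.png

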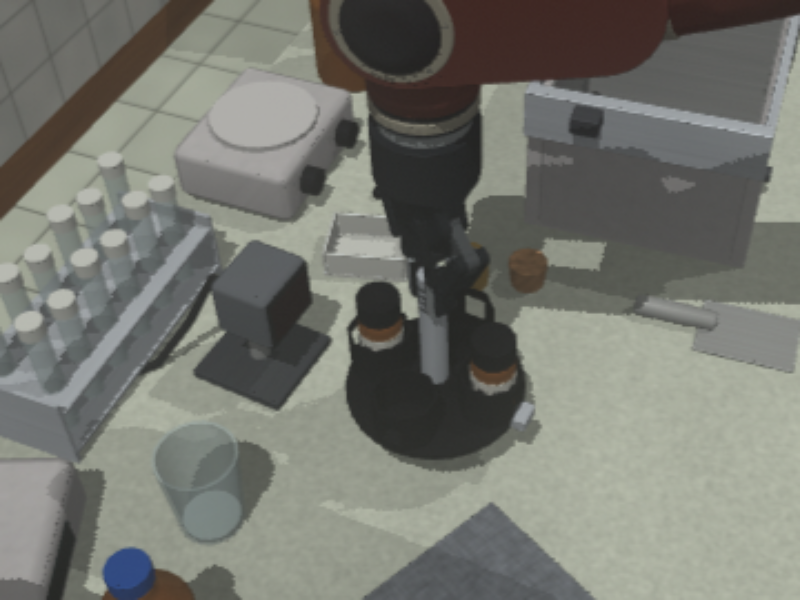

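>>> play_rows([
  [1, [0, 0, 0], 0],
  [1, [0, 0, 0], 0],
  [1, [0, 0, 0], 0],
  [1, [0, 0, 0], 0],
  [1, [0, 0, 0], 0],
])

```text
time: 31.15
tool_pos: [0.5639, 0.1392, 0.1578]
tool_rot: [0.667, 0.235, 0.667, -0.235]
contact_force: [0.5, -0.7, -4.1]
gripper_width: 0.239
```

>>> play_rows([
  [1, [0, 0, 0], 0],
  [1, [0, 0, 0], 0],
  [1, [0, 0, 0], 0],
  [1, [0, 0, 0], 0],
  [1, [0, 0, 0], 0],
])

```text
time: 31.65
tool_pos: [0.5639, 0.1392, 0.1579]
tool_rot: [0.667, 0.235, 0.667, -0.235]
contact_force: [-0.7, -0.3, -4.8]
gripper_width: 0.239
```

Cup 3 read, lug opposite. Now cup 4.

>>> play_rows([
  [1, [0, 0, 0], -0.1],
  [1, [0, 0, 0], -0.24],
  [1, [0, 0, 0], -0.38],
  [1, [0, 0, 0], -0.52],
  [1, [0, 0, 0], -0.66],
])

```text
time: 32.15
tool_pos: [0.5639, 0.1392, 0.1579]
tool_rot: [0.553, 0.44, 0.553, -0.44]
contact_force: [0.7, -0.2, -3.4]
gripper_width: 0.243
```

>>> play_rows([
  [1, [0, 0, 0], -0.14],
  [1, [0, 0, 0], -0.28],
  [1, [0, 0, 0], -0.42],
  [1, [0, 0, 0], -0.56],
  [1, [0, 0, 0], -0.7],
])

```text
time: 32.65
tool_pos: [0.5639, 0.1392, 0.1579]
tool_rot: [-0.369, -0.603, -0.369, 0.603]
contact_force: [0.9, 0.3, -4.5]
gripper_width: 0.238
```

>>> play_rows([
  [1, [0, 0, 0], -0.13],
  [1, [0, 0, 0], -0.211],
  [1, [0, 0, 0], -0.211],
  [1, [0, 0, 0], -0.211],
  [1, [0, 0, 0], -0.211],
])

```text
time: 33.15
tool_pos: [0.5639, 0.1392, 0.1578]
tool_rot: [-0.305, -0.638, -0.305, 0.638]
contact_force: [-0.5, 0.0, -4.7]
gripper_width: 0.237
```

```bash
python3 r.py s15.png
```

```text
[0.56390134 0.13917849 0.15786087] [-0.00970334 -0.60103635 -4.63879669] 33.2
[0.114 0.005 1.787 0.    1.35  2.363] [-0.627 -0.779 -0.   ]
place1 [([0.6381, 0.1363, 0.0873], 0.87), ([0.5669, 0.2163, 0.0841], 0.84), ([0.4896, 0.1461, 0.0863], 0.64), ([0.557, 0.0695, 0.0849], 0.62), ([0.558, 0.0917, 0.0613], 0.46)]
focus [([0.6402, 0.132, 0.0868], 0.96)]
```

View pics/s15.png

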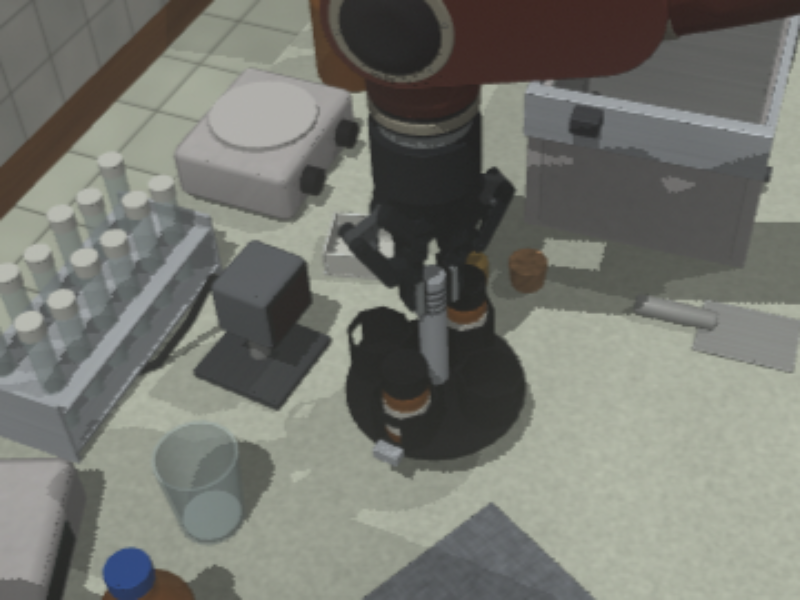

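>>> play_rows([
  [1, [0, 0, 0], 0],
  [1, [0, 0, 0], 0],
  [1, [0, 0, 0], 0],
  [1, [0, 0, 0], 0],
  [1, [0, 0, 0], 0],
])

```text
time: 33.8
tool_pos: [0.5639, 0.1392, 0.1579]
tool_rot: [-0.305, -0.638, -0.305, 0.638]
contact_force: [0.5, -0.2, -4.8]
gripper_width: 0.239
```

>>> play_rows([
  [1, [0, 0, 0], 0],
  [1, [0, 0, 0], 0],
  [1, [0, 0, 0], 0],
  [1, [0, 0, 0], 0],
  [1, [0, 0, 0], 0],
])

```text
time: 34.3
tool_pos: [0.5639, 0.1392, 0.1578]
tool_rot: [-0.305, -0.638, -0.305, 0.638]
contact_force: [-0.2, -0.5, -4.3]
gripper_width: 0.239
```

```bash
python3 - <<'E'
from h import *
p,d=grab("top");C=cloud("top",d);z=C[:,:,2]
m=(np.abs(C[:,:,0]-.477)<.13)&(np.abs(C[:,:,1]+.25)<.13)
for lo,hi in((.005,.018),(-.01,.03)):
    k=m&(z>lo)&(z<hi);P=C[k];print(k.sum(),P[:,:2].mean(0),cv2.minAreaRect(P[:,:2].astype(np.float32)))
# turntable circle centre from picture: Hough
g=cv2.GaussianBlur(p[:,:,1],(5,5),1)
for c in (cv2.HoughCircles(g[200:325,400:545],cv2.HOUGH_GRADIENT,1,50,param1=60,param2=18,minRadius=30,maxRadius=42) if True else []):
    for u,v,r in c[:3]: print(u+400,v+200,r,at_z("top",u+400,v+200,.012))
for t in("turntable","unit","guard_handle"):print(t,[(np.round(x["at"],4).tolist(),round(x["score"],2)) for x in nets.landmark_of("top",t) if x["score"]>.3])
cv2.imwrite('pics/t16.png',cv2.resize(p[180:340,390:640],(800,512))[:,:,::-1])
E
```

```text
4669 [ 0.47544827 -0.25782011] ((0.47739389538764954, -0.2482435256242752), (0.25869515538215637, 0.2558675706386566), 0.03381672501564026)
6868 [ 0.46910643 -0.24832294] ((0.47702544927597046, -0.2500039339065552), (0.25994873046875, 0.25997957587242126), 0.0013578534126281738)
465.5 265.5 35.9 [ 0.47746298 -0.24671736  0.012     ]
turntable [([0.4788, -0.2439, 0.0112], 0.58)]
unit [([0.4777, -0.2463, -0.0009], 0.77)]
guard_handle [([0.4831, -0.3775, 0.196], 0.94), ([0.4777, -0.2472, 0.0103], 0.75)]
```

View pics/t16.png

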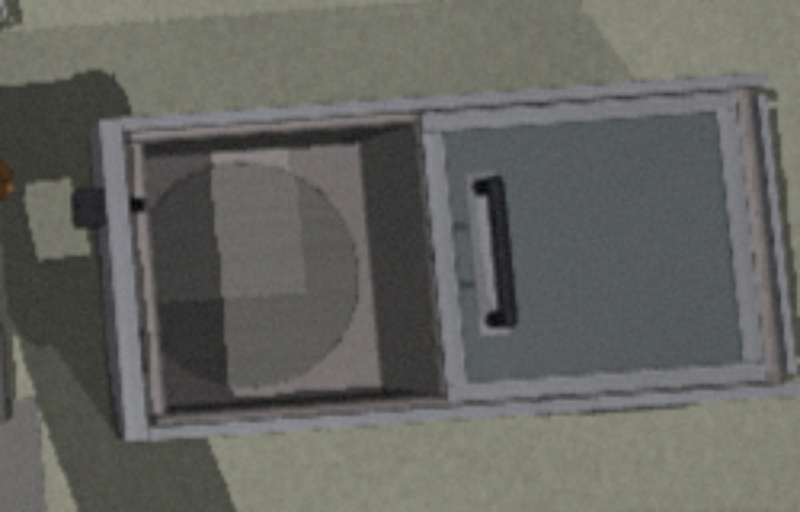

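>>> play_rows([
  [1, [-0.01, 0, 0.02], 0],
  [1, [-0.02, 0, 0.05], 0],
  [1, [-0.03, -0.01, 0.085], 0],
  [1, [-0.035, -0.03, 0.12], 0],
  [1, [-0.04, -0.06, 0.15], 0],
])

```text
time: 35.0
tool_pos: [0.5237, 0.0795, 0.3101]
tool_rot: [0.306, 0.638, 0.306, -0.637]
contact_force: [0.9, -0.5, -4.5]
gripper_width: 0.24
```

>>> play_rows([
  [1, [-0.005, -0.04, 0.01], -0.1],
  [1, [-0.012, -0.08, 0.01], -0.2],
  [1, [-0.02, -0.12, 0.01], -0.32],
  [1, [-0.028, -0.16, 0.01], -0.44],
  [1, [-0.035, -0.2, 0.01], -0.54],
])

```text
time: 35.5
tool_pos: [0.4883, -0.1223, 0.3181]
tool_rot: [0.122, 0.697, 0.122, -0.696]
contact_force: [0.6, -0.1, -4.0]
gripper_width: 0.238
```

>>> play_rows([
  [1, [-0.004, -0.04, 0], -0.05],
  [1, [-0.008, -0.08, 0], -0.09],
  [1, [-0.011, -0.112, 0], -0.09],
  [1, [-0.0114, -0.127, 0], -0.09],
  [1, [-0.0114, -0.127, 0], -0.09],
])

```text
time: 36.0
tool_pos: [0.4772, -0.2493, 0.3176]
tool_rot: [-0.091, -0.701, -0.091, 0.701]
contact_force: [-0.0, 0.8, -3.7]
gripper_width: 0.237
```

>>> play_rows([
  [1, [0, 0, 0], 0],
  [1, [0, 0, 0], 0],
  [1, [0, 0, 0], 0],
])

```text
time: 36.3
tool_pos: [0.4778, -0.2467, 0.318]
tool_rot: [0.093, 0.701, 0.093, -0.701]
contact_force: [0.3, -0.3, -4.6]
gripper_width: 0.236
```

```bash
python3 - <<'E'
from h import *
q,e=grab('side');cv2.imwrite('pics/s17.png',cv2.resize(q[0:270,280:640],(800,600))[:,:,::-1])
s=state();print(s["tool_pos"],s["contact_force"],s["time"])
print(s["joint_pos"].round(3), R.from_quat(np.roll(s["tool_rot"],-1)).as_matrix()[:,2].round(3))
for t in ("place1","carousel","turntable"):print(t,[(np.round(x["at"],4).tolist(),round(x["score"],2)) for x in nets.landmark_of("side",t) if x["score"]>.3])
E
```

```text
[ 0.47776713 -0.24679702  0.31798613] [-0.07031102 -0.54905853 -5.81999041] 36.35
[-0.615 -0.194  1.704  0.     1.631  2.263] [-0.966 -0.26  -0.   ]
place1 [([0.5322, -0.2885, 0.2472], 0.8), ([0.4297, -0.2976, 0.246], 0.78), ([0.4234, -0.192, 0.2449], 0.61), ([0.5248, -0.1925, 0.248], 0.56)]
carousel [([0.4768, -0.244, 0.217], 0.83)]
turntable []
```

View pics/s17.png

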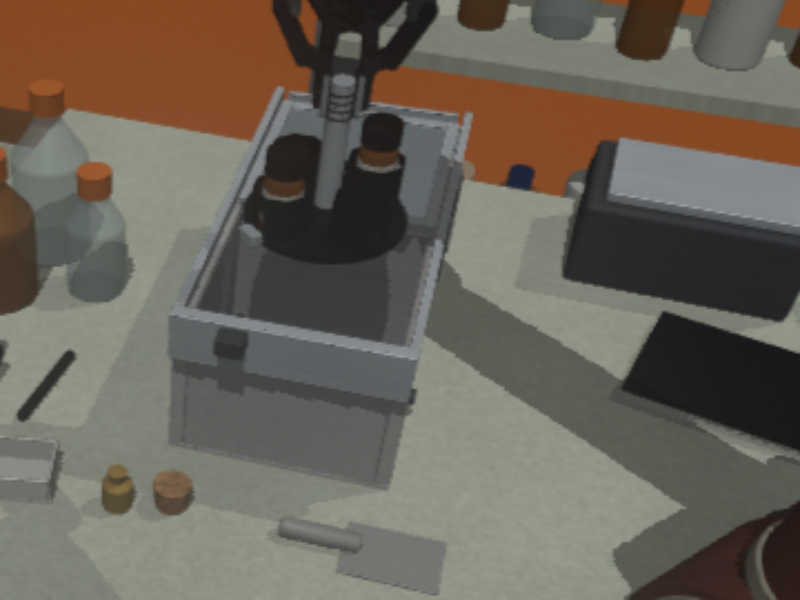

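>>> play_rows([
  [1, [0, -0.001, -0.02], 0],
  [1, [0, -0.001, -0.045], 0],
  [1, [0, -0.001, -0.075], 0],
  [1, [0, -0.001, -0.1], 0],
  [1, [0, -0.001, -0.12], 0],
])

```text
time: 37.0
tool_pos: [0.4769, -0.2482, 0.1959]
tool_rot: [-0.092, -0.701, -0.093, 0.702]
contact_force: [0.1, 0.1, -4.3]
gripper_width: 0.239
```

>>> play_rows([
  [1, [0, 0, -0.02], 0],
  [1, [0, 0, -0.04], 0],
  [1, [0, 0, -0.055], 0],
  [1, [0, 0, -0.067], 0],
  [1, [0, 0, -0.072], 0],
])

```text
time: 37.5
tool_pos: [0.477, -0.2484, 0.1245]
tool_rot: [-0.092, -0.701, -0.093, 0.702]
contact_force: [-0.5, 0.4, -4.4]
gripper_width: 0.239
```

>>> play_rows([
  [1, [0, 0, 0], 0],
  [1, [0, 0, 0], 0],
  [1, [0, 0, 0], 0],
  [1, [0, 0, -0.002], 0],
  [1, [0, 0, -0.004], 0],
])

```text
time: 38.0
tool_pos: [0.4778, -0.2491, 0.1224]
tool_rot: [0.093, 0.701, 0.092, -0.701]
contact_force: [-0.8, -1.0, -5.1]
gripper_width: 0.239
```

>>> play_rows([
  [1, [0, 0, -0.002], 0],
  [1, [0, 0, -0.003], 0],
  [1, [0, 0, -0.005], 0],
  [1, [0, 0, -0.006], 0],
  [1, [0, 0, -0.006], 0],
])

```text
time: 38.5
tool_pos: [0.4773, -0.2487, 0.1156]
tool_rot: [-0.092, -0.701, -0.092, 0.701]
contact_force: [-1.0, -0.2, -4.2]
gripper_width: 0.238
```

>>> play_rows([
  [1, [0, 0, -0.001], 0],
  [1, [0, 0, -0.002], 0],
  [1, [0, 0, -0.003], 0],
  [1, [0, 0, -0.003], 0],
  [1, [0, 0, -0.003], 0],
])

```text
time: 39.0
tool_pos: [0.4777, -0.249, 0.1134]
tool_rot: [0.092, 0.701, 0.092, -0.701]
contact_force: [-2.2, 1.1, -0.2]
gripper_width: 0.24
```

>>> play_rows([
  [0.3, [0, 0, -0.0005], 0],
  [0, [0, 0, -0.0005], 0],
  [-0.5, [0, 0, -0.0005], 0],
  [-0.6, [0, 0, -0.0005], 0],
  [-0.6, [0, 0, -0.0005], 0],
])

```text
time: 39.5
tool_pos: [0.4776, -0.249, 0.1125]
tool_rot: [0.092, 0.701, 0.092, -0.701]
contact_force: [-0.9, 0.4, -0.3]
gripper_width: 0.8
```

>>> play_rows([
  [-0.6, [0, 0, 0], 0],
  [-0.6, [0, 0, 0.03], 0],
  [-0.6, [0, 0, 0.07], 0],
  [-0.6, [0, 0, 0.115], 0],
  [-0.6, [0, 0, 0.16], 0],
])

```text
time: 40.0
tool_pos: [0.4771, -0.2486, 0.2737]
tool_rot: [-0.092, -0.701, -0.092, 0.701]
contact_force: [0.7, -0.0, -0.1]
gripper_width: 0.801
```

>>> play_rows([
  [-1, [0, 0.04, 0], 0.14],
  [-1, [0, 0.08, 0], 0.28],
  [-1, [0, 0.12, 0], 0.42],
  [-1, [0, 0.16, 0], 0.56],
  [-1, [0, 0.2, 0], 0.7],
])

```text
time: 40.5
tool_pos: [0.4772, -0.0474, 0.2725]
tool_rot: [0.329, 0.626, 0.329, -0.626]
contact_force: [0.4, -0.3, 0.1]
gripper_width: 1.002
```

```bash
python3 - <<'E'
from h import *
q,e=grab('side');cv2.imwrite('pics/s18.png',cv2.resize(q[0:270,280:640],(800,600))[:,:,::-1])
p,d=grab('top');cv2.imwrite('pics/t18.png',cv2.resize(p[180:340,390:640],(800,512))[:,:,::-1])
s=state();print(s["tool_pos"],s["contact_force"],s["time"])
print(s["joint_pos"].round(3), R.from_quat(np.roll(s["tool_rot"],-1)).as_matrix()[:,2].round(3))
C=cloud("top",d);m=(np.hypot(C[:,:,0]-.4775,C[:,:,1]+.248)<.03)&(C[:,:,2]>.13)&(C[:,:,2]<.16);print(m.sum(),C[m].mean(0))
for c in("side","top"):
 for t in ("jar1","carousel","guard_handle"):print(t,[(np.round(x["at"],4).tolist(),round(x["score"],2)) for x in nets.landmark_of(c,t) if x["score"]>.3])
E
```

```text
[ 0.47728923 -0.0452451   0.27253499] [ 0.46726021 -0.79234442 -0.40423007] 40.6
[-2.510e-01 -3.280e-01  1.889e+00  1.000e-03  1.580e+00  1.922e+00] [-0.566 -0.824 -0.001]
88 [ 0.47524355 -0.24608539  0.14193929]
jar1 []
carousel [([0.5502, -0.0563, 0.0007], 0.42)]
guard_handle [([0.4878, -0.3776, 0.198], 0.83)]
jar1 [([0.7313, -0.1667, 0.0012], 0.55), ([0.4404, -0.2812, 0.0172], 0.51), ([0.5088, -0.2083, 0.0204], 0.41)]
carousel [([0.4774, -0.2487, 0.0076], 0.86)]
guard_handle [([0.4842, -0.3793, 0.1968], 0.72)]
```

View pics/s18.png

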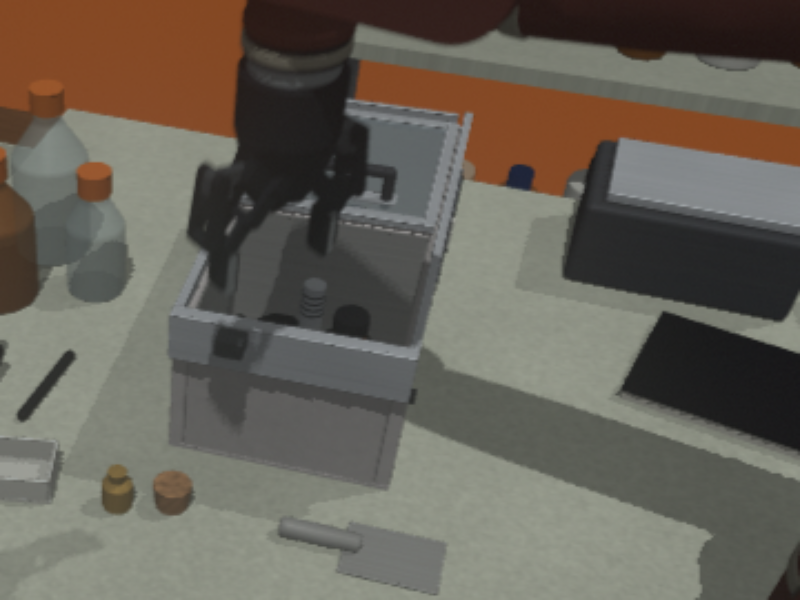

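View pics/t18.png

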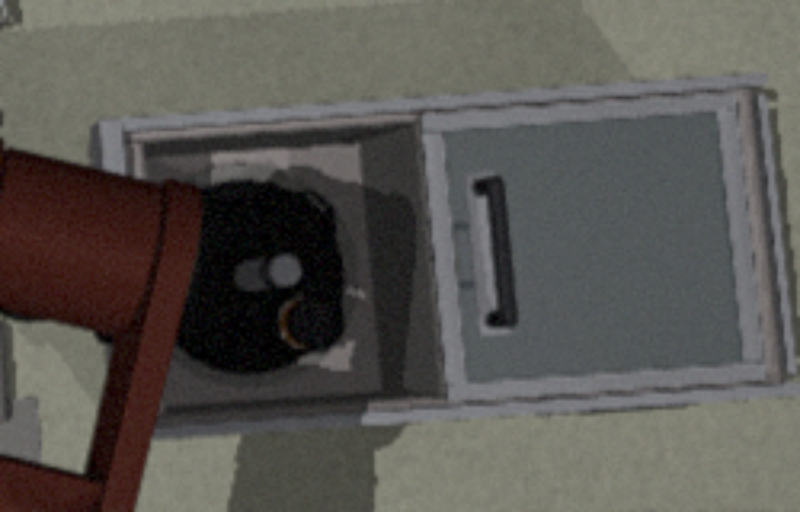

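>>> play_rows([
  [-1, [0.001, -0.04, 0], 0.13],
  [-1, [0.002, -0.085, 0], 0.27],
  [-1, [0.003, -0.13, 0], 0.41],
  [-1, [0.004, -0.175, 0], 0.55],
  [-1, [0.005, -0.22, 0], 0.665],
])

```text
time: 41.4
tool_pos: [0.4818, -0.2719, 0.2723]
tool_rot: [0.514, 0.485, 0.514, -0.485]
contact_force: [1.0, -0.1, -0.1]
gripper_width: 1.003
```

>>> play_rows([
  [-1, [0.001, -0.045, 0], 0],
  [-1, [0.002, -0.085, 0], 0],
  [-1, [0.003, -0.114, 0], 0],
  [-1, [0.003, -0.114, 0], 0],
  [-1, [0.003, -0.114, 0], 0],
])

```text
time: 41.9
tool_pos: [0.4847, -0.384, 0.2717]
tool_rot: [0.513, 0.487, 0.514, -0.486]
contact_force: [-0.5, 0.1, -1.1]
gripper_width: 1.002
```

>>> play_rows([
  [-1, [0, 0, 0], 0],
  [-1, [0, 0, 0], 0],
])

```text
time: 42.1
tool_pos: [0.4855, -0.3821, 0.2725]
tool_rot: [0.514, 0.486, 0.514, -0.486]
contact_force: [-0.2, -0.7, -0.5]
gripper_width: 0.999
```

>>> play_rows([
  [-1, [0, 0.003, -0.03], 0],
  [-1, [0, 0.003, -0.06], 0],
  [-1, [0, 0.003, -0.086], 0],
  [-1, [0, 0.003, -0.086], 0],
  [-1, [0, 0.003, -0.086], 0],
])

```text
time: 42.6
tool_pos: [0.4856, -0.3792, 0.1867]
tool_rot: [0.514, 0.486, 0.514, -0.486]
contact_force: [0.4, -0.7, 0.3]
gripper_width: 0.996
```

>>> play_rows([
  [0, [0, 0, 0], 0],
  [1, [0, 0, 0], 0],
  [1, [0, 0, 0], 0],
  [1, [0, 0, 0], 0],
  [1, [0, 0, 0], 0],
])

```text
time: 43.1
tool_pos: [0.4856, -0.3798, 0.1868]
tool_rot: [0.514, 0.486, 0.514, -0.486]
contact_force: [-1.2, 9.6, 3.5]
gripper_width: 0.139
```

>>> play_rows([
  [1, [0, 0, 0], 0],
  [1, [-0.001, 0.015, 0], 0],
  [1, [-0.0025, 0.04, 0], 0],
  [1, [-0.004, 0.065, 0], 0],
  [1, [-0.006, 0.09, 0], 0],
])

```text
time: 43.6
tool_pos: [0.4799, -0.2908, 0.187]
tool_rot: [0.515, 0.485, 0.512, -0.487]
contact_force: [3.8, -4.4, -0.8]
gripper_width: 0.109
```

>>> play_rows([
  [1, [-0.0015, 0.025, 0], 0],
  [1, [-0.003, 0.048, 0], 0],
  [1, [-0.0045, 0.07, 0], 0],
  [1, [-0.006, 0.088, 0], 0],
  [1, [-0.006, 0.095, 0], 0],
])

```text
time: 44.1
tool_pos: [0.4738, -0.1943, 0.1869]
tool_rot: [0.515, 0.485, 0.513, -0.486]
contact_force: [1.2, -5.0, 1.4]
gripper_width: 0.112
```

>>> play_rows([
  [1, [0, 0.003, 0], 0],
  [1, [-0.0005, 0.006, 0], 0],
  [1, [-0.0008, 0.009, 0], 0],
  [1, [-0.001, 0.012, 0], 0],
  [1, [-0.001, 0.012, 0], 0],
])

```text
time: 44.6
tool_pos: [0.4731, -0.1835, 0.1869]
tool_rot: [0.514, 0.486, 0.513, -0.486]
contact_force: [3.2, -3.9, 2.9]
gripper_width: 0.111
```

>>> play_rows([
  [1, [0, 0.002, 0], 0],
  [1, [0, 0.004, 0], 0],
  [1, [-0.0005, 0.006, 0], 0],
  [1, [-0.0005, 0.007, 0], 0],
  [1, [-0.0005, 0.007, 0], 0],
])

```text
time: 45.1
tool_pos: [0.4726, -0.1766, 0.1869]
tool_rot: [0.514, 0.486, 0.513, -0.486]
contact_force: [2.2, -3.8, 2.2]
gripper_width: 0.113
```

>>> play_rows([
  [1, [0, 0.001, 0], 0],
  [1, [0, 0.002, 0], 0],
  [1, [0, 0.003, 0], 0],
  [1, [0, 0.004, 0], 0],
  [1, [0, 0.004, 0], 0],
])

```text
time: 45.6
tool_pos: [0.4724, -0.1729, 0.1869]
tool_rot: [0.514, 0.486, 0.513, -0.486]
contact_force: [3.3, -6.0, 1.5]
gripper_width: 0.11
```

>>> play_rows([
  [1, [0, 0.001, 0], 0],
  [1, [0, 0.002, 0], 0],
  [1, [0, 0.002, 0], 0],
])

```text
time: 45.9
tool_pos: [0.4724, -0.1721, 0.1869]
tool_rot: [0.515, 0.485, 0.512, -0.487]
contact_force: [3.0, -10.1, 1.6]
gripper_width: 0.111
```

>>> play_rows([
  [1, [0, 0.001, 0], 0],
  [1, [0, 0.001, 0], 0],
  [1, [0, -0.003, 0], 0],
  [1, [0, -0.006, 0], 0],
  [1, [0, -0.006, 0], 0],
])

```text
time: 46.4
tool_pos: [0.4725, -0.1754, 0.1869]
tool_rot: [0.514, 0.487, 0.514, -0.485]
contact_force: [3.3, 1.2, 4.2]
gripper_width: 0.111
```

>>> play_rows([
  [-1, [0, 0, 0], 0],
  [-1, [0, 0, 0], 0],
  [-1, [0, 0, 0], 0],
  [-1, [0, 0, 0], 0],
  [-1, [0, 0, 0], 0],
])

```text
time: 46.9
tool_pos: [0.4717, -0.1757, 0.1859]
tool_rot: [0.513, 0.486, 0.514, -0.486]
contact_force: [-0.6, 0.4, 0.6]
gripper_width: 0.945
```

>>> play_rows([
  [-1, [0, 0, 0.03], 0],
  [-1, [0, 0, 0.07], 0],
  [-1, [-0.02, 0.03, 0.11], 0],
  [-1, [-0.04, 0.07, 0.13], 0],
  [-1, [-0.06, 0.11, 0.13], 0],
])

```text
time: 47.4
tool_pos: [0.4125, -0.0656, 0.3209]
tool_rot: [0.515, 0.487, 0.511, -0.485]
contact_force: [-0.5, 0.7, 1.3]
gripper_width: 0.998
```

>>> play_rows([
  [-1, [0, 0.045, 0.03], 0],
  [-1, [0, 0.09, 0.06], 0],
  [-1, [0, 0.135, 0.06], 0],
  [-1, [0, 0.18, 0.06], 0],
  [-1, [0, 0.22, 0.06], 0],
])

```text
time: 47.9
tool_pos: [0.4115, 0.1564, 0.3771]
tool_rot: [0.514, 0.486, 0.514, -0.485]
contact_force: [0.7, -0.1, 0.7]
gripper_width: 0.996
```

```bash
python3 - <<'E'
from h import *
q,e=grab('side','s19.png')
p,d=grab('top','t19.png')
cv2.imwrite('pics/t19c.png',cv2.resize(p[180:340,390:640],(800,512))[:,:,::-1])
s=state();print(s["tool_pos"],s["contact_force"],s["time"])
for c in("side","top"):
 for t in ("carousel","guard_handle","jar1","latch","unit"):print(t,[(np.round(x["at"],4).tolist(),round(x["score"],2)) for x in nets.landmark_of(c,t) if x["score"]>.3])
C=cloud("top",d);z=C[:,:,2];m=(d>0)&(z>.188)&(z<.21)&(abs(C[:,:,0]-.474)<.08)&(abs(C[:,:,1]+.176)<.05);print(cv2.minAreaRect(C[m][:,:2].astype(np.float32)))
E
```

```text
[0.41112064 0.15792588 0.37624605] [-0.43032227 -1.25831809 -0.11962366] 48.0
carousel []
guard_handle [([0.4778, -0.1772, 0.1994], 0.87)]
jar1 []Traceback (most recent call last):
  File "<stdin>", line 7, in <module>
ValueError: it knows: beaker, capbox, carousel, focus, guard_handle, jar, marker, mat, place, reader, reagent, spatula, stopper, turntable, unit, weight
```

View pics/s19.png

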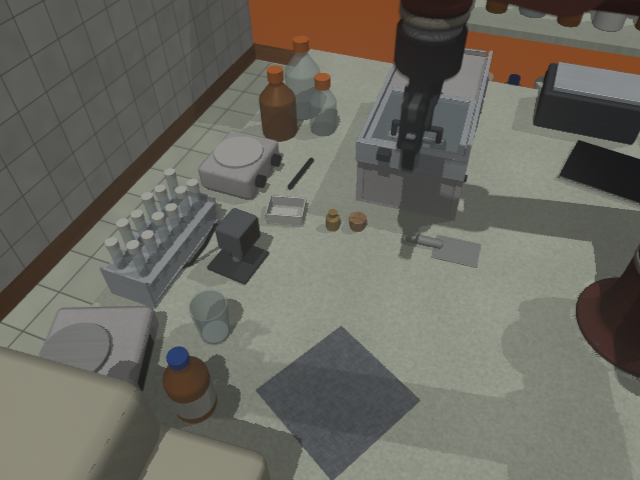

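View pics/t19c.png

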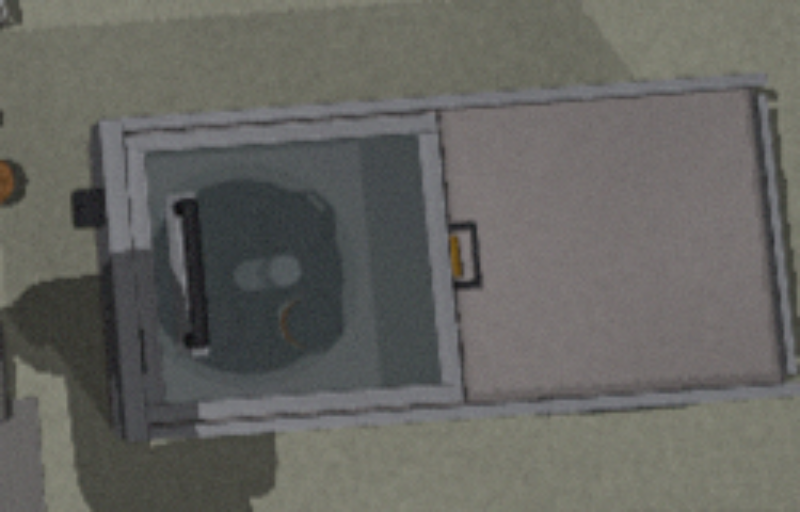

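```bash
python3 - <<'E'
from h import *
p,d=grab('top')
C=cloud("top",d);z=C[:,:,2]
m=(d>0)&(z>.188)&(z<.21)&(abs(C[:,:,0]-.474)<.08)&(abs(C[:,:,1]+.176)<.05);print(cv2.minAreaRect(C[m][:,:2].astype(np.float32)))
u=390+457/3.2;v=180+255/3.2;print(C[int(v),int(u)],C[int(v),int(u)+12][2],C[int(v),int(u)-4])
for t in ("carousel","guard_handle"):print(t,[(np.round(x["at"],4).tolist(),round(x["score"],2)) for x in nets.landmark_of("top",t) if x["score"]>.3])
print(state()["time"])
E
```

```text
((0.4718996286392212, -0.17391766607761383), (0.10061868280172348, 0.013018665835261345), 3.084521532058716)
[ 0.48550791 -0.35709575  0.16887213] 0.16007150911814622 [ 0.48572742 -0.34965911  0.16504441]
carousel []
guard_handle [([0.4703, -0.176, 0.1967], 0.9)]
48.3
```

```bash
python3 -c "
from plant import workorder
print(workorder.job_done())"
```

```text
the job is handed in; nothing more can be done
None
```

The job is handed in at about 48 s of the 210 s, with nothing dropped and no failed step I know of.

- **Guard opened:** I slid it to its stop before touching the jars, because the one gripper would later be holding the carousel.
- **Jars:** Two were on the mat. They stand in cups 1 and 3, opposite each other, with lids at 82 mm, which means fully seated.
- **Reading:** I lifted the carousel by its stem and showed cups 1, 2, 3 and 4 in that order. Each was held at the reading point for over a second. By the recognition network, the facing cup's place point stayed within about 5 mm of the focus, and the carousel was level to about 2 degrees.
- **Setting down:** It was lowered until the wrist force showed contact. Its stem then measured about 3 mm from my turntable centre, with the top at 142 mm where 144 mm is expected.
- **Guard shut:** I pushed it home until it met the stop at about 10 N. I then tested it with a light pull, and it held about 3 mm back from the stop, where the latch should catch. More than a second after release the handle was still at the shut position. The brass roller stood up behind the frame.

The other things on the bench looked unmoved in the last side picture. One check found nothing: the carousel network did not see the carousel through the shut guard, though it shows in place in the last top picture.

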